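Load the test kiln, close it up and start it

TASK

Take the small square painted tile from the ware board and set it down, painted face up, flat in the middle of the shelf inside the little kiln without dropping it. Lower the lid until it is fully shut without slamming it, then push the lever of the hold-down clamp beside the lid all the way down, and only then press the start button on the control box fully in and let it go. Leave the other pieces and pots where they are.

Things in the scene. Friction and masses are not known exactly. Their poses are not given: they have to be found in the camera images.
- kiln: small top-loading test kiln, fixed: steel-clad box, white fibre lining, outside 194 (x) x 224 (y) mm, rim 95 mm above the table, open chamber 130 (x) x 160 (y) mm. Origin under the box's centre on the table; its -x side is the front (lid handle), +x the back (hinge), +y its left side (clamp), -y its right side (grey control box, top 98 mm above the table)
- shelf (a point): centre of the top of the white kiln shelf lying on the chamber floor, 45 mm above the table, 50 mm below the rim; shelf 86 (x) x 116 (y) mm; axes as the kiln's
- tile: the small square painted tile, white with a blue motif, 60 x 60 x 10 mm, 50 to 105 g, lying face up on the ware board; origin at the centre of its underside, z out of the painted face, x and y along its sides
- lid (a joint): opening of the kiln lid in rad: 0 shut on the rim, about 1.45 upright as found, 1.6 is the stop. A friction hinge keeps it wherever it is left; the handle moves with about 3 N. Lid 194 x 224 x 40 mm, 0.45 kg; its upper face is 40 mm above the rim when shut
- lid_hinge (a point): middle of the lid's hinge line, which runs along the kiln's y at the top of its back wall, 95 mm above the table; axes as the kiln's
- lid_handle (a point): middle of the lid's round bar handle, 11 mm thick, free length 82 mm between two posts, parallel to the hinge line. With the lid shut it lies 48 mm in front of the lid's front band, 242 mm in front of the hinge line and 20 mm above it; open, it stands on top of the raised lid
- clamp (a joint): hand lever of the hold-down clamp in rad: 0 open (lever 65 degrees above level), 1.0 fully down at its stop (lever about 8 degrees above level, rubber foot of the clamp arm on the lid). It stays where it is left; pressing its end takes about 3 N. The clamp's arm, upright while open, is linked to it
- clamp_pivot (a point): pivot of the clamp lever, on the left side of the kiln, 138 mm above the table, axis along the kiln's x; axes as the kiln's. The lever points away from the kiln (its +y) and upward
- clamp_tip (a point): end of the clamp lever on its centre line, 100 mm from the pivot; the last 60 mm are a round rubber grip 16 mm thick. The upright arm of the open clamp stands 18 mm from the pivot on the kiln's side and reaches 205 mm above the table; the lever of the open clamp reaches 240 mm above it
- start (a joint): travel of the start push button in m: 0 released, 0.006 fully down; spring, 4.5 N when fully down
- start_top (a point): centre of the top of the round start button (24 mm), which faces up on the front half of the control box, the only button there; moves with it. The box is 150 (x) x 90 (y) mm, centred 167 mm to the right of the kiln's centre
- board: plywood ware board, fixed, 125 (x) x 310 (y) x 12 mm, origin under its centre; three painted pieces lie on it about 105 mm apart in a row along y, in any order
- round_tile: round tile 62 mm across, 10 mm thick, on the ware board; origin under its centre; stays there
- border_tile: narrow border tile 95 x 26 x 10 mm on the ware board; origin under its centre; stays there
- blue_bowl: blue bowl 100 mm across, 40 mm high, bystander; origin under its centre
- clay_bowl: terracotta bowl 84 mm across, 36 mm high, bystander; origin under its centre
- brush_jar: white pot 74 mm across with brushes, 190 mm high in all, bystander; origin under its centre
- glaze_jar: closed jar 72 mm across, 95 mm high, bystander; origin under its centre
- prop: terracotta kiln prop 32 x 32 x 55 mm standing on end, bystander; origin under its centre
Things that resemble listed ones, but are neither listed nor needed, are in the scene too. What is shaped like the tile but brown is not meant.

How it is judged (in metres and radians):
On the way, in this order (a step that is already met when the one before it is completed fails the run):
1. the tile lies face up and flat in the middle of the kiln shelf, let go and at rest, with the lid still open (x of tile in the frame of shelf between -0.02 and 0.02 m and y of tile in the frame of shelf between -0.03 and 0.03 m and z of tile in the frame of shelf between -0.004 and 0.005 m and angle between tile's own z axis and vertical below 0.08 rad and contact force between the fingers and tile below 0.2 N and linear speed of tile below 0.03 m/s and value of joint lid above 0.5 rad), for 0.2 s.
2. the lid is shut (value of joint lid below 0.03 rad and x of tile in the frame of shelf between -0.02 and 0.02 m and y of tile in the frame of shelf between -0.03 and 0.03 m and z of tile in the frame of shelf between -0.004 and 0.005 m and angle between tile's own z axis and vertical below 0.08 rad), for 0.2 s.
3. the clamp lever is fully down on the shut lid (value of joint lid below 0.03 rad and value of joint clamp above 0.93 rad), for 0.2 s.
4. the start button is pressed fully in (all of step 3 and value of joint start above 0.0052 m), for 0.05 s.
At the end, for the whole second after the job is handed in: the tile lies at rest, face up and flat (within 0.08 rad) on the kiln shelf, its centre within 20 mm (front to back) and 30 mm (sideways) of the shelf's centre; the lid is shut (under 0.03 rad), the clamp lever down (over 0.93 of its 1.0 rad), the start button pressed and released again (under 1 mm) (all of step 3 and x of tile in the frame of shelf between -0.02 and 0.02 m and y of tile in the frame of shelf between -0.03 and 0.03 m and z of tile in the frame of shelf between -0.004 and 0.005 m and angle between tile's own z axis and vertical below 0.08 rad and value of joint start below 0.001 m and linear speed of tile below 0.02 m/s); the robot touches nothing.
It fails at once if the tile is dropped onto the shelf (it moves faster than 0.6 m/s inside the kiln) (horizontal distance between tile and shelf below 0.07 m and z of tile in the frame of shelf below 0.045 m and linear speed of tile above 0.6 m/s).
It fails at once if the lid is slammed (closing faster than 2.5 rad/s) (velocity of joint lid below -2.5 rad/s).
It fails at once if the clamp is thrown while the lid is still open (value of joint clamp above 0.6 rad and value of joint lid above 0.1 rad).
It fails at once if start is pressed before the clamp is down (value of joint start above 0.003 m and value of joint clamp below 0.85 rad).
It fails at once if a bystander is shifted more than 30 mm or tipped over (distance of any of round_tile, border_tile, blue_bowl, clay_bowl, brush_jar, glaze_jar, prop from where it was at the start of the episode above 0.03 m or angle between any of round_tile, border_tile, blue_bowl, clay_bowl, brush_jar, glaze_jar, prop's own z axis and vertical above 0.35 rad).
It also fails if it takes over 72 s, if anything falls off the work surface, if the arm or the gripper's body presses on something with over 40 N, if the wrist force passes 120 N, or if a joint passes its speed limit or range.

ROBOT

A 6-joint arm with a two-finger parallel gripper is mounted at the origin on the work surface. World frame = base frame: x ahead of the robot, y to its left, z up, the work surface at z = 0. Lengths are in mm, angles in rad, forces in N, time in s.
With the tool pointing down it reaches from about 275 to 750 mm from the base axis. Payload 10.2 kg.
Tool frame: the origin (TCP) lies at the centre of the arm's flange, where the gripper is bolted on; the fingertips stand 173 mm ahead of it and the grasp point (between the pads) lies 155 mm ahead of it; y points along the fingers, z is the direction in which the jaws open and shut, and the axes are right-handed (so a half turn about y gives the same grasp; the last joint's range is limited). The gripper opens to 85 mm and grips with 20 to 120 N. Pads are 22 mm wide; open, the fingers measure 114 mm over their backs; the gripper's body (76 mm by 85 mm) begins 54 mm behind the grasp point. The pads swing forward as they close: fully open they stand 13 mm farther back than shut.
Start: joints at [-1.368, 0.313, 1.498, -0, 1.331, -0.223], TCP at [216.84, -478.135, 404.694] pointing down, gripper open.
Joint ranges: [-2.94, 2.94], [-0.97, 2.17], [0.19, 2.56], [-1.23, 4.37], [0.02, 3.11], [-2.88, 2.88]. Speed limits (rad/s): [2.39, 2.39, 3.01, 3.14, 3.14, 3.14].

INTERFACE

Orientations are given as a unit quaternion [w, x, y, z].
In Python, from rig import sensors, vision, ctrl gives the robot as it stands. The module is installed in compiled form; this text tells all that it offers.
- The arm moves only by the shell command python3 -m creep 'ROWS' [FORCE]. ROWS is JSON, a list of rows, each an object of numbers: "hand": the gripper's target within -1 to 1 (shut at 1, half-way at 0, fully open at -1); "dx", "dy", "dz": the shift along the tool's x, y, z in mm; "roll": the turn about the tool's y in degrees. A call has 1 to 10 rows; each row is the pose to reach, as a shift and turn from the pose commanded when the call began, along the tool's axes at that moment; what a row does not reach only later rows make up. A row lasts 1/12 s, in which the tool goes at most 41.7 mm and 7.16 degrees, less where a joint would pass 70% of its speed; a pose out of reach is approached as far as the arm can. A call with a gripper value outside its range is refused whole. The fingers move at their own pace and stop on an object; FORCE is the grip in N (left out, the last holds). Time passes only in rows, so rows that repeat a pose let the fingers close. It gives the time, the measured TCP pose, the force and the opening at its end, in the units of the state.
- sensors.sense(): the state, without advancing time (a new reading comes with each control period).
- vision.capture(name): name is "side" or "top"; returns the picture (480x640x3 uint8, red, green, blue); there is no depth.
- vision.camera_params(name): a dict with "vertical_fov" (degrees; the focal length in pixels is half the picture's height over the tangent of half this angle, whatever the lens; pixels are square), "cx", "cy" (the principal point, pixels), "origin" and "orientation" of the camera in the world. Camera axes: x right, y up, looking along -z (the intrinsics and any distortion apply to the point x, -y, -z); pixel columns grow to the right and rows downward; lengths in mm; the calibration is good to about 2 mm. A picture is of the moment at which its call begins. camera_params takes no time and is no camera call.
- ctrl.finish_job(): hands the job in, once; it reports no verdict.
The state is a dict: "time_s": time; "joints": joint angles; "dq": joint speeds; "tau": joint torques, N m; "eef_pos": TCP position; "ee_rot": TCP orientation; "force": force on the tool from outside, world axes, zero at the start; "wrist_torque": the same for the moment, N m; "grip_width": opening from 0.0 (shut) to 1.0 (fully open).
Only numpy, scipy, OpenCV 4.12 (cv2) and the standard library are available. Lean on these libraries where they do the work, as an engineer would, in place of code of your own. Each camera call takes 0.05 s, during which the arm holds its last target.

## Working session

There is one attempt and no reset: what is moved stays moved. The work goes in short steps, Python scripts to look and compute and a shell command to move; the robot and the scene stay as the last step left them, time stands still between calls to the robot, and variables do not carry over. Pictures are saved under pics/ and viewed, and the job is handed in when it is done.

```bash
mkdir -p pics; ls; python3 - <<'E'
from rig import sensors, vision, ctrl
import cv2
for n in("side","top"):
    print(n,vision.camera_params(n))
    cv2.imwrite(f"pics/{n}0.png",vision.capture(n)[:,:,::-1])
print(sensors.sense())
E
```

```text
pics
side {'vertical_fov': 52.359911984471, 'cx': 316.17546815911834, 'cy': 242.30985946389146, 'origin': array([-55.71975966, 570.62490068, 890.92378877]), 'orientation': array([-0.34680963, -0.15186528,  0.38741514,  0.8405769 ])}
top {'vertical_fov': 54.7487201482816, 'cx': 314.76435204861485, 'cy': 234.4247203232004, 'origin': array([ 336.17059437,  -33.58804043, 1317.30077059]), 'orientation': array([-0.70444481, -0.04909768,  0.0631722 ,  0.70523486])}
{'time_s': 0.1, 'joints': array([-1.36838039e+00,  3.13397546e-01,  1.49834441e+00, -1.04723104e-05,
        1.33100960e+00, -2.23393632e-01]), 'dq': array([ 0.00013634, -0.00054756, -0.00097523,  0.00107338, -0.00061681,
        0.0004973 ]), 'tau': array([ 2.77803098e-03, -4.12899113e+01, -2.60142857e+01, -1.66811210e-04,
        3.05493719e-03, -5.69906661e-06]), 'eef_pos': array([ 216.8405516 , -478.09376488,  404.19668758]), 'ee_rot': array([ 0.14941319, -0.14941179,  0.69155064, -0.69073115]), 'force': array([ 0.06916307, -0.27765019,  0.32181626]), 'wrist_torque': array([ 0.00228021,  0.00858675, -0.02168165]), 'grip_width': 0.998188406642424}
```

View pics/side0.png

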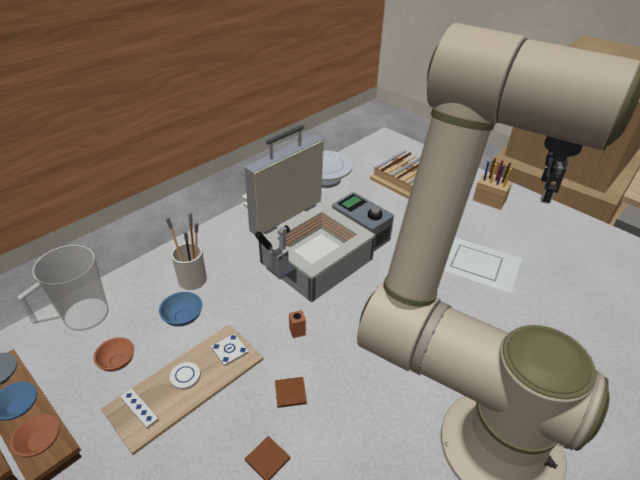

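View pics/top0.png

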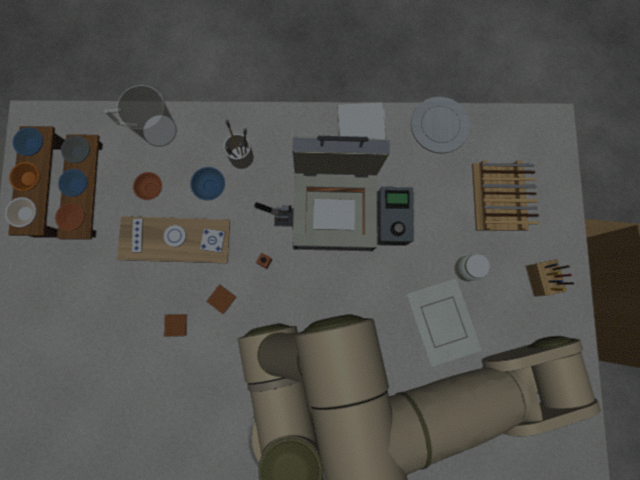

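The side view shows the open kiln at about (310,245), the clamp at (275,245) and the board with the square tile at (230,348). The top view shows the tile at (212,240), the kiln chamber at (335,212), the button at about (398,228) and the lever tip at (258,206). Next I'll zoom in and measure.

```bash
cat > h.py <<'E'
import numpy as np, cv2
from rig import sensors, vision, ctrl
from scipy.spatial.transform import Rotation as R
def q2R(q): return R.from_quat([q[1],q[2],q[3],q[0]]).as_matrix()
def cam(n):
    p=vision.camera_params(n); return p, q2R(p['orientation']), np.array(p['origin']), 240/np.tan(np.radians(p['vertical_fov']/2))
def ray(n,u,v):
    p,Rm,o,f=cam(n); d=Rm@np.array([(u-p['cx'])/f,-(v-p['cy'])/f,-1]); return o,d/np.linalg.norm(d)
def onz(n,u,v,z):
    o,d=ray(n,u,v); return o+d*(z-o[2])/d[2]
def tri(a,b):
    o1,d1=ray("top",*a);o2,d2=ray("side",*b)
    A=np.stack([d1,-d2],1);s=np.linalg.lstsq(A,o2-o1,rcond=None)[0]
    p,q=o1+d1*s[0],o2+d2*s[1]; return (p+q)/2,np.linalg.norm(p-q)
def proj(n,P):
    p,Rm,o,f=cam(n); c=Rm.T@(np.array(P,float)-o); return np.array([p['cx']-f*c[0]/c[2], p['cy']+f*c[1]/c[2]])
def crop(im,x0,y0,x1,y1,s,name):
    cv2.imwrite(name,cv2.resize(im[y0:y1,x0:x1,::-1],None,fx=s,fy=s,interpolation=cv2.INTER_CUBIC))
E
python3 - <<'E'
from h import *
t=cv2.imread("pics/top0.png")[:,:,::-1]; s=cv2.imread("pics/side0.png")[:,:,::-1]
crop(np.clip(t.astype(int)*1.8,0,255).astype('uint8'),100,120,260,260,5,"pics/c1.png")
crop(np.clip(t.astype(int)*1.8,0,255).astype('uint8'),245,125,425,255,4.4,"pics/c2.png")
crop(s,210,110,410,300,4,"pics/c3.png")
S=sensors.sense(); print(q2R(S['ee_rot']))
E
```

```text
[[-9.10703631e-01 -2.42944876e-04  4.13060332e-01]
 [-4.13060330e-01  1.13318791e-03 -9.10702959e-01]
 [-2.46824358e-04 -9.99999328e-01 -1.13234924e-03]]
```

View pics/c1.png

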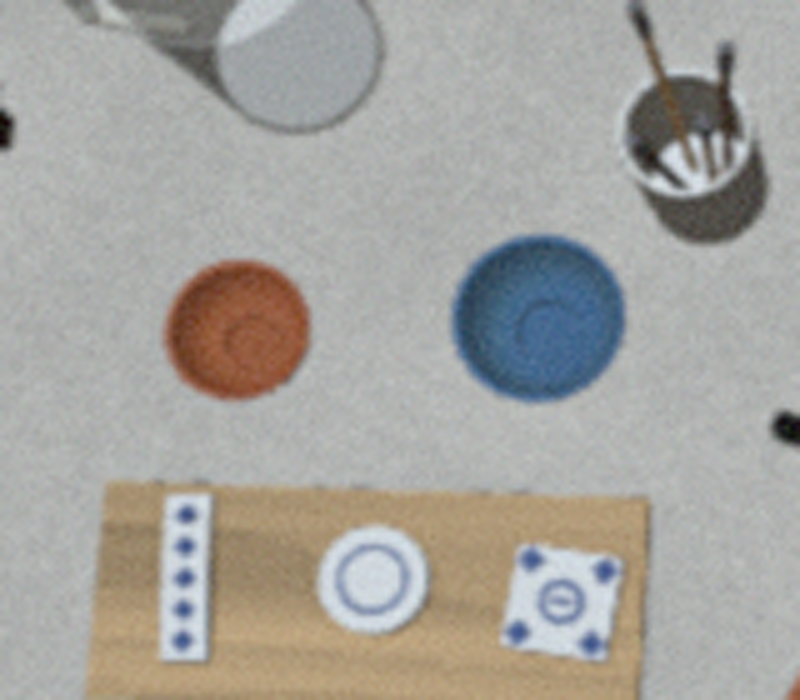

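View pics/c2.png

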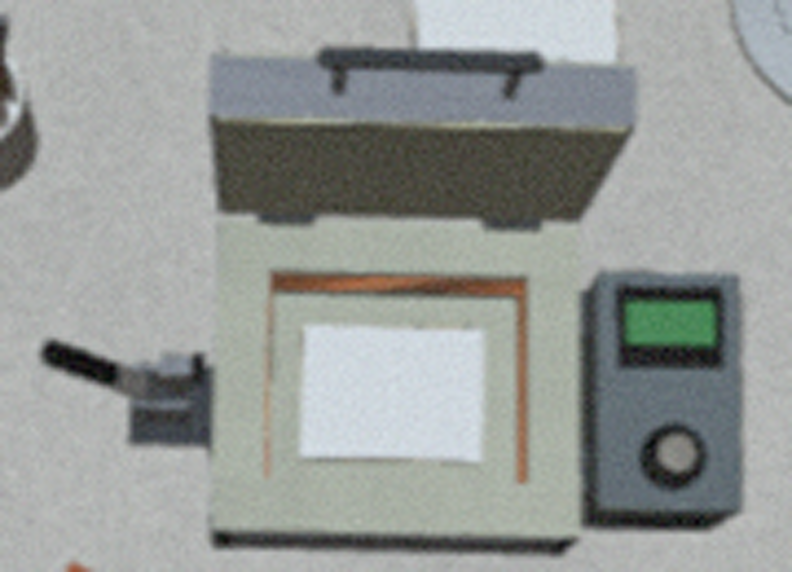

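View pics/c3.png

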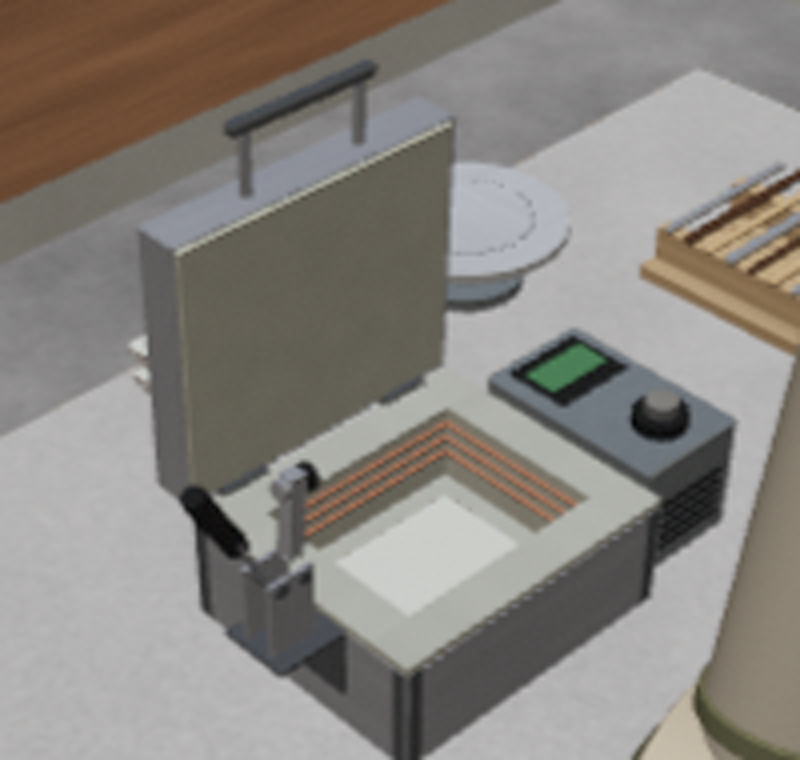

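The crops show the tile at about (212,240) in the top view, rotated by roughly 7°. The shelf is white at (334,214), the button cap at (398,228), and the handle bar spans about (318–368,138). I'll measure these in world coordinates.

```bash
cat > m.py <<'E'
from h import *
t=cv2.imread("pics/top0.png")[:,:,::-1]; s=cv2.imread("pics/side0.png")[:,:,::-1]
def blob(im,n,box,lo,z,maxsat=60,close=5):
    x0,y0,x1,y1=box; c=np.ascontiguousarray(im[y0:y1,x0:x1])
    h=cv2.cvtColor(c,cv2.COLOR_RGB2HSV)
    m=((h[...,2]>lo)&(h[...,1]<maxsat)).astype('uint8')
    m=cv2.morphologyEx(m,cv2.MORPH_CLOSE,np.ones((close,close)))
    cs,_=cv2.findContours(m,cv2.RETR_EXTERNAL,cv2.CHAIN_APPROX_NONE)
    c=max(cs,key=cv2.contourArea)[:,0]+[x0,y0]
    # subpixel-agnostic: world min-area rect
    w=np.array([onz(n,u,v,z)[:2] for u,v in c],np.float32)
    r=cv2.minAreaRect(w); print(n,z,len(c),cv2.contourArea(c.astype(np.int32)),"rect",r)
    M=cv2.moments(w); print("  centroid",M['m10']/M['m00'],M['m01']/M['m00'])
print(t[240,205],t[240,205-10],t[213,335],t[195,335])
blob(t,"top",(196,224,228,256),115,22)
blob(s,"side",(205,328,255,372),150,22)
blob(t,"top",(308,192,362,235),115+10,45,40)
def c2(X,Y): return (245+(X+.5)/4.4-.5,125+(Y+.5)/4.4-.5)
def c3(X,Y): return (210+(X+.5)/4-.5,110+(Y+.5)/4-.5)
print("shelf corners",[onz("top",*c2(*q),45)[:2].round(1) for q in((302,324),(486,328),(482,462),(300,458))])
print("rim top front L/R",[onz("top",*c2(*q),95).round(1) for q in((212,532),(578,540))])
print("rim back L/R",[onz("top",*c2(*q),95).round(1) for q in((216,220),(582,218))])
print("side rim fl fr",[onz("side",*c3(*q),95).round(1) for q in((405,668),(658,496))])
print("box corners",[onz("top",*c2(*q),98).round(1) for q in((600,272),(740,276),(742,512),(585,513))])
print("button",tri(c2(679,452),c3(663,400)))
print("handle L,R",tri(c2(320,56),c3(236,130)),tri(c2(540,62),c3(372,70)))
print("lever tip",tri(c2(50,352),c3(193,498)))
print("lidbottom L,R top",tri(c2(216,118),c3(180,252)),tri(c2(632,128),c3(452,124)))
E
python3 m.py
```

```text
[117 121 125] [95 82 66] [113 118 120] [95 97 92]
top 22 70 275.0 rect ((528.1189575195312, 229.3590850830078), (55.24165344238281, 56.242225646972656), 80.45321655273438)
  centroid 528.0700398170967 229.84373479446032
side 22 134 1004.0 rect ((528.7421264648438, 209.85791015625), (105.59536743164062, 81.20575714111328), 81.64637756347656)
  centroid 526.6746632081326 215.68181296134532
top 45 103 92.5 rect ((581.0399169921875, -106.04283142089844), (39.82606506347656, 92.1446533203125), 0.04571098834276199)
  centroid 572.7308948184539 -82.27199541680321
shelf corners [array([643.3, -55.3]), array([ 640.9, -173.2]), array([ 553.8, -169.2]), array([556.3, -53.8])]
rim top front L/R [array([5.022e+02, 2.000e-01, 9.500e+01]), array([ 497.3, -221.4,   95. ])]
rim back L/R [array([697.2,  -1.3,  95. ]), array([ 699.2, -228.7,   95. ])]
side rim fl fr [array([506.1,   0.9,  95. ]), array([ 502.2, -223.7,   95. ])]
box corners [array([ 663.8, -238.5,   98. ]), array([ 661.5, -325.3,   98. ]), array([ 514. , -321.2,   98. ]), array([ 513.4, -225.6,   98. ])]
button (array([ 547.26345762, -280.1167322 ,  117.53564908]), np.float64(0.6404914871335728))
handle L,R (array([708.89251978, -61.15443829, 338.2302649 ]), np.float64(4.745253414056914)) (array([ 708.96729111, -171.36474171,  335.01029944]), np.float64(1.1211233748358365))
lever tip (array([582.95184254,  84.9936751 , 226.47128615]), np.float64(1.4164312027866408))
lidbottom L,R top (array([695.58591248,  -6.46334481, 286.93167171]), np.float64(1.0297886147697424)) (array([ 692.62462174, -226.16292033,  283.91570442]), np.float64(0.4040945618974103))
```

```bash
cat > p.py <<'E'
from h import *
yaw=-0.018; C=np.array([599.,-113.,0]); Rz=R.from_euler('z',yaw).as_matrix()
def W(k): return C+Rz@np.array(k,float)
def lid(a,x,y,z): # x,z rel hinge when shut
    return W([97+x*np.cos(a)+z*np.sin(a), y, 95-x*np.sin(a)+z*np.cos(a)])
if __name__=="__main__":
    t=cv2.imread("pics/top0.png"); s=cv2.imread("pics/side0.png")
    t=np.clip(t.astype(int)*1.8,0,255).astype('uint8')
    for a,col in((1.45,(0,0,255)),(1.55,(0,255,0))):
        pts=[lid(a,-242,y,20) for y in(-41,41)]+[lid(a,-194,y,z) for y in(-112,112) for z in(0,40)]+[lid(a,0,y,0) for y in (-112,112)]
        pts+=[W([x,y,95]) for x in(-97,97) for y in(-112,112)]+[W([x,y,95]) for x in(-65,65) for y in(-80,80)]+[W([x,y,45]) for x in(-43,43) for y in(-58,58)]+[W([x,-167+y,98]) for x in(-75,75) for y in(-45,45)]
        for n,im in(("top",t),("side",s)):
            for P in pts:
                q=proj(n,P); cv2.circle(im,tuple(int(round(8*k)) for k in q),6,col,-1,shift=3)
    crop(t[:,:,::-1],245,125,425,255,4.4,"pics/d2.png");crop(s[:,:,::-1],210,110,410,300,4,"pics/d3.png")
E
python3 p.py
```

```text
(no output)
```

View pics/d2.png

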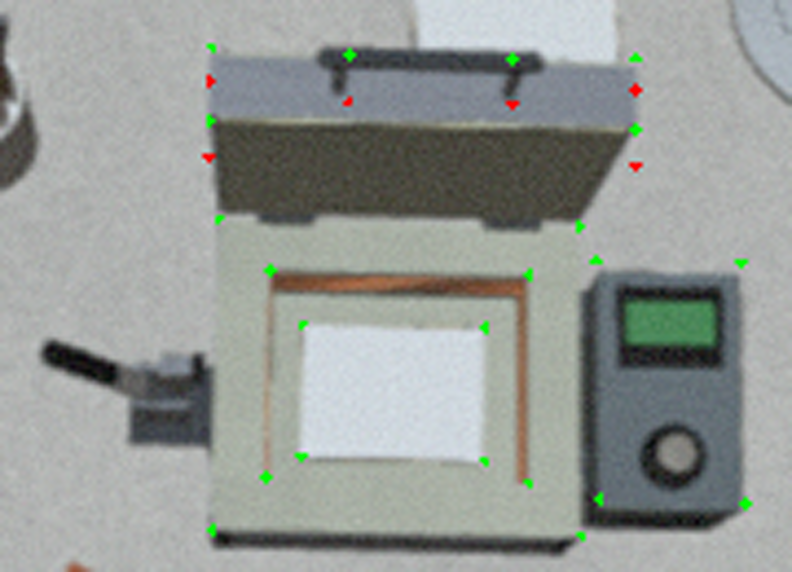

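View pics/d3.png

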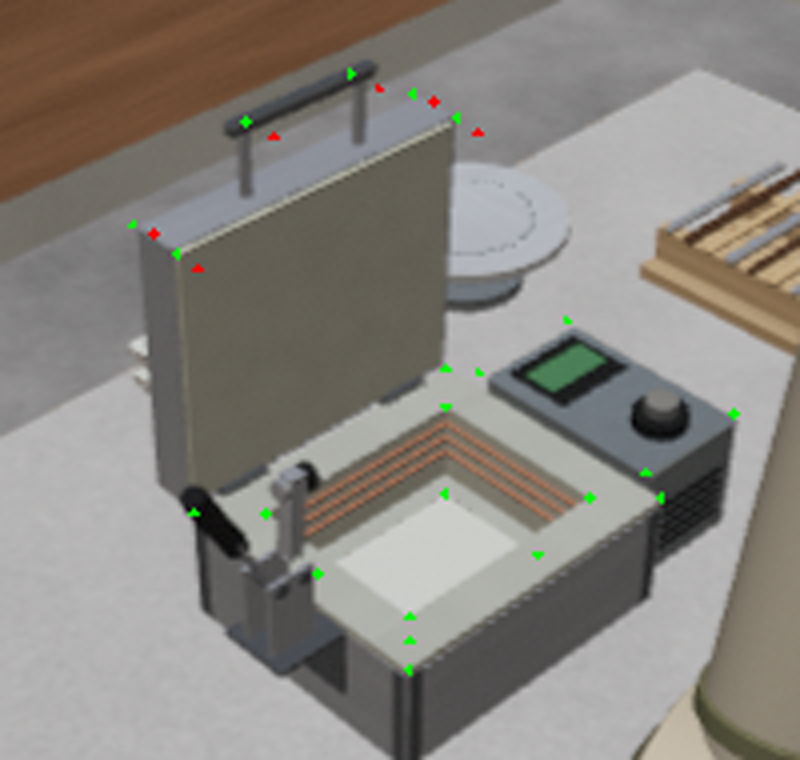

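The chamber, rim and shelf points land on the picture within 1–2 px. The lid matches about 1.55 rad rather than 1.45, and the triangulated handle is at (709, -116, 337). Next I'll get the tile pose and the first shift.

```bash
cat >> h.py <<'E'
def go(target,yawz=None):
    S=sensors.sense(); Rm=q2R(S['ee_rot']); d=np.array(target,float)-S['eef_pos']; b=Rm.T@d
    z=np.degrees(np.arctan2(Rm[1,2],Rm[0,2])); print("tcp",S['eef_pos'].round(1),"jaw yaw",z.round(2),"-> dx dy dz",b.round(1), "roll",None if yawz is None else [round((z-yawz+k+180)%360-180,2) for k in(0,180)],"F",S['force'].round(1),"g",round(S['grip_width'],3),"t",S['time_s'],'q6',S['joints'].round(2))
E
python3 - <<'E'
from h import *
c1=lambda X,Y:(100+(X+.5)/5-.5,120+(Y+.5)/5-.5)
cs=[onz("top",*c1(*q),22)[:2] for q in((521,543),(622,556),(608,662),(502,648))]
print(np.round(cs,1),np.mean(cs,0))
for i in range(4):
    d=cs[(i+1)%4]-cs[i]; print(np.linalg.norm(d).round(1),np.degrees(np.arctan2(d[1],d[0])).round(1))
ds=[onz("top",*c1(*q),22)[:2] for q in((531,559),(605,570),(592,643),(517,632))]
print(np.round(ds,1),np.mean(ds,0))
for i in range(4):
    d=ds[(i+1)%4]-ds[i]; print(np.linalg.norm(d).round(1),np.degrees(np.arctan2(d[1],d[0])).round(1))
print("motif",onz("top",*c1(561.5,601),22),onz("side",230.3,348.3,22),tri(c1(561.5,601),(230.3,348.3)))
go((528,229,330),-96)
E
```

```text
[[561.5 253.6]
 [554.1 196.5]
 [493.8 202.7]
 [501.7 262.1]] [527.76449986 228.70732083]
57.5 -97.4
60.6 174.2
59.9 82.4
60.3 -8.1
[[552.3 247.6]
 [546.  205.9]
 [504.5 211.9]
 [510.8 254. ]] [528.41759611 229.85685161]
42.2 -98.5
41.9 171.7
42.6 81.6
42.0 -8.8
motif [528.36415367 229.72355156  22.        ] [525.23951313 228.5000275   22.        ] (array([527.35167795, 228.89662656,  20.88679716]), np.float64(3.068512364546939))
tcp [ 216.8 -478.1  404.2] jaw yaw -65.6 -> dx dy dz [-575.4   74.9 -515.3] roll [np.float64(30.4), np.float64(-149.6)] F [ 0.1 -0.3  0.3] g 0.998 t 0.1 q6 [-1.37  0.31  1.5  -0.    1.33 -0.22]
```

```bash
python3 -m creep '[{"hand":-1,"dx":-290,"dz":-258,"roll":33},{"hand":-1,"dx":-290,"dz":-258,"roll":33},{"hand":-1,"dx":-290,"dz":-258,"roll":33},{"hand":-1,"dx":-290,"dz":-258,"roll":33},{"hand":-1,"dx":-290,"dz":-258,"roll":33},{"hand":-1,"dx":-290,"dz":-258,"roll":33},{"hand":-1,"dx":-290,"dz":-258,"roll":33},{"hand":-1,"dx":-290,"dz":-258,"roll":33},{"hand":-1,"dx":-290,"dz":-258,"roll":33},{"hand":-1,"dx":-290,"dz":-258,"roll":33}]' 40; python3 -c "
from h import *
go((528,229,300),-98.4)"
```

```text
tcp [ 216.8 -478.1  404.2] jaw yaw -65.6 -> dx dy dz [-575.4  104.9 -515.3] roll [np.float64(32.8), np.float64(-147.2)] F [ 0.1 -0.3  0.3] g 0.998 t 0.1 q6 [-1.37  0.31  1.5  -0.    1.33 -0.22]invalid input
```

```bash
python3 -m creep '[{"hand":-1,"dx":-30,"dy":0,"dz":-26,"roll":5}]' 40; echo; python3 -m creep '[{"hand":-1.0,"dx":-30,"dz":-26}]';python3 -c "
from h import *
go((528,229,300),-98.4)"
```

```text
time_s: 0.18
eef_pos: [231.8, -444.9, 403.6]
ee_rot: [-0.118, 0.118, -0.697, 0.697]
force: [1.0, -1.5, -0.4]
grip_width: 1.002

tcp [ 231.8 -444.9  403.6] jaw yaw -70.79 -> dx dy dz [-501.5  103.2 -539. ] roll [np.float64(27.61), np.float64(-152.39)] F [ 1.  -1.5 -0.4] g 1.002 t 0.1833 q6 [-1.32  0.26  1.57 -0.    1.31 -0.09]invalid input
```

```bash
python3 -m creep '[{"hand":-1,"dx":-250,"dy":0,"dz":-270,"roll":27.5},{"hand":-1,"dx":-250,"dy":0,"dz":-270,"roll":27.5},{"hand":-1,"dx":-250,"dy":0,"dz":-270,"roll":27.5},{"hand":-1,"dx":-250,"dy":0,"dz":-270,"roll":27.5},{"hand":-1,"dx":-250,"dy":0,"dz":-270,"roll":27.5},{"hand":-1,"dx":-250,"dy":0,"dz":-270,"roll":27.5},{"hand":-1,"dx":-250,"dy":0,"dz":-270,"roll":27.5},{"hand":-1,"dx":-250,"dy":0,"dz":-270,"roll":27.5},{"hand":-1,"dx":-250,"dy":0,"dz":-270,"roll":27.5},{"hand":-1,"dx":-250,"dy":0,"dz":-270,"roll":27.5}]'; python3 -c "
from h import *
go((528,229,300),-98.4)"
```

```text
time_s: 1.02
eef_pos: [380.8, -98.9, 404.7]
ee_rot: [-0.047, 0.047, 0.706, -0.705]
force: [-0.5, -0.9, 0.0]
grip_width: 0.996
tcp [380.8 -98.9 404.7] jaw yaw -97.66 -> dx dy dz [-102.2  105.3 -344.4] roll [np.float64(0.74), np.float64(-179.26)] F [-0.5 -0.9  0. ] g 0.996 t 1.0167 q6 [-0.55  0.02  1.85  0.    1.27  1.15]
```

```bash
python3 -m creep '[{"hand":-1,"dx":-102,"dy":0,"dz":-344,"roll":0.7},{"hand":-1,"dx":-102,"dy":0,"dz":-344,"roll":0.7},{"hand":-1,"dx":-102,"dy":0,"dz":-344,"roll":0.7},{"hand":-1,"dx":-102,"dy":0,"dz":-344,"roll":0.7},{"hand":-1,"dx":-102,"dy":0,"dz":-344,"roll":0.7},{"hand":-1,"dx":-102,"dy":0,"dz":-344,"roll":0.7},{"hand":-1,"dx":-102,"dy":50,"dz":-344,"roll":0.7},{"hand":-1,"dx":-102,"dy":100,"dz":-344,"roll":0.7},{"hand":-1,"dx":-102,"dy":140,"dz":-344,"roll":0.7},{"hand":-1,"dx":-102,"dy":140,"dz":-344,"roll":0.7}]'; python3 -c "
from h import *
go((528,229,210),-98.4)"
```

```text
time_s: 1.85
eef_pos: [526.0, 216.1, 278.9]
ee_rot: [-0.054, 0.054, 0.705, -0.705]
force: [0.7, -0.6, -0.5]
grip_width: 0.999
tcp [526.  216.1 278.9] jaw yaw -98.74 -> dx dy dz [  0.   68.9 -13.1] roll [np.float64(-0.34), np.float64(179.66)] F [ 0.7 -0.6 -0.5] g 0.999 t 1.85 q6 [ 0.18  0.53  1.52 -0.    1.09  1.91]
```

```bash
python3 -m creep '[{"hand":-1,"dx":0,"dy":40,"dz":0,"roll":0},{"hand":-1,"dx":0,"dy":40,"dz":0,"roll":0},{"hand":-1,"dx":0,"dy":40,"dz":0,"roll":0}]'; python3 -c "
from h import *
go((528,229,190),-98.4)
for n in('top','side'):cv2.imwrite(f'pics/{n}1.png',vision.capture(n)[:,:,::-1])
s=cv2.imread('pics/side1.png')[:,:,::-1];crop(s,150,240,310,360,5,'pics/e1.png')
"
```

```text
time_s: 2.1
eef_pos: [525.8, 214.5, 239.9]
ee_rot: [0.056, -0.053, -0.705, 0.705]
force: [-0.0, -0.8, 1.1]
grip_width: 0.999
tcp [525.8 214.5 239.9] jaw yaw -98.81 -> dx dy dz [ -0.2  49.8 -14.7] roll [np.float64(-0.41), np.float64(179.59)] F [-0.  -0.8  1.1] g 0.999 t 2.1 q6 [ 0.18  0.58  1.55 -0.    1.01  1.91]
```

View pics/e1.png

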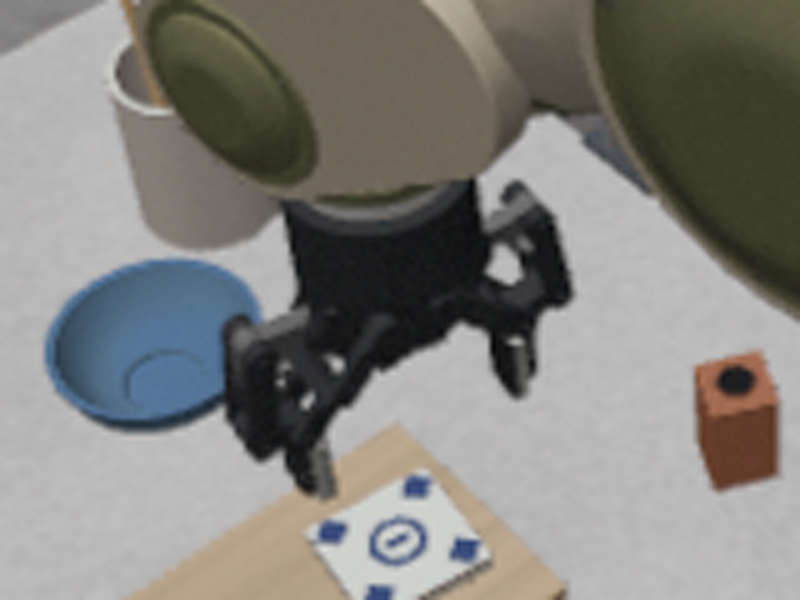

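The open gripper is above the tile, offset by about 15 mm, with the fingers at (320,490) and (515,385) in the crop. I'll shift and descend.

```bash
python3 -m creep '[{"hand":-1,"dx":0,"dy":0,"dz":-15,"roll":-0.4},{"hand":-1,"dx":0,"dy":25,"dz":-15,"roll":-0.4},{"hand":-1,"dx":0,"dy":45,"dz":-15,"roll":-0.4},{"hand":-1,"dx":0,"dy":45,"dz":-15,"roll":-0.4}]'; python3 -c "
from h import *
go((528,229,180.5),-98.4)
for n in('top','side'):cv2.imwrite(f'pics/{n}2.png',vision.capture(n)[:,:,::-1])
s=cv2.imread('pics/side2.png')[:,:,::-1];crop(s,190,280,290,380,6,'pics/e2.png')
go((528,229,180.5),-98.4)
"
```

```text
time_s: 2.53
eef_pos: [527.9, 229.2, 195.2]
ee_rot: [0.053, -0.051, -0.705, 0.705]
force: [-0.9, -0.4, -0.7]
grip_width: 1.0
tcp [527.9 229.2 195.2] jaw yaw -98.43 -> dx dy dz [-0.1 14.7  0.2] roll [np.float64(-0.03), np.float64(179.97)] F [-0.9 -0.4 -0.7] g 1.0 t 2.5333 q6 [ 0.21  0.66  1.55 -0.    0.93  1.92]
tcp [528.8 229.4 197.8] jaw yaw -98.43 -> dx dy dz [ 0.7 17.3  0.6] roll [np.float64(-0.03), np.float64(179.97)] F [-0.6 -0.9 -0.1] g 1.003 t 2.6333 q6 [ 0.21  0.66  1.55 -0.    0.93  1.92]
```

View pics/e2.png

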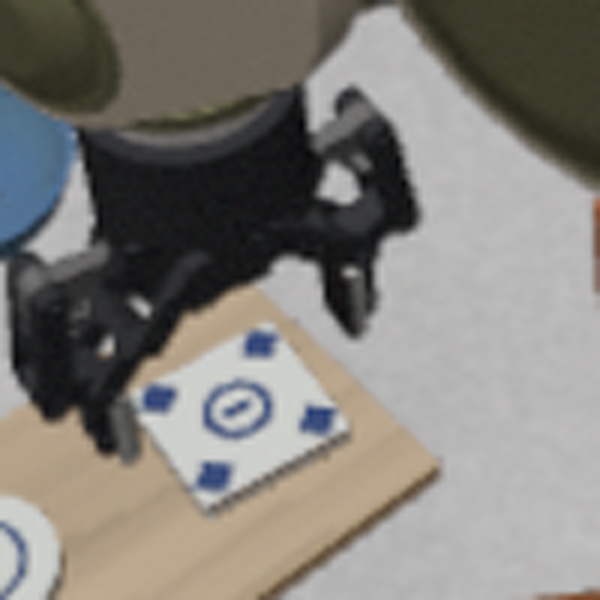

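The fingers straddle the tile, with tips at (125,462) and (355,335) and the motif centre at (238,410) in the crop. I'll lower and grip.

```bash
python3 -m creep '[{"hand":-1,"dx":0,"dy":17,"dz":0,"roll":0},{"hand":-1,"dx":0,"dy":17,"dz":0,"roll":0},{"hand":0.2,"dx":0,"dy":17,"dz":0,"roll":0},{"hand":0.2,"dx":0,"dy":17,"dz":0,"roll":0},{"hand":0.2,"dx":0,"dy":17,"dz":0,"roll":0},{"hand":0.2,"dx":0,"dy":17,"dz":0,"roll":0},{"hand":0.2,"dx":0,"dy":17,"dz":0,"roll":0},{"hand":0.2,"dx":0,"dy":17,"dz":0,"roll":0}]' 40; python3 -c "
from h import *
for n in('top','side'):cv2.imwrite(f'pics/{n}3.png',vision.capture(n)[:,:,::-1])
s=cv2.imread('pics/side3.png')[:,:,::-1];crop(s,190,280,290,380,6,'pics/e3.png')
go((528,229,180.5),-98.4)
"
```

```text
time_s: 3.3
eef_pos: [528.7, 229.7, 180.7]
ee_rot: [-0.051, 0.053, 0.705, -0.705]
force: [-2.0, -1.2, 7.3]
grip_width: 0.69
tcp [528.7 229.7 180.7] jaw yaw -98.4 -> dx dy dz [0.6 0.2 0.8] roll [np.float64(-0.0), np.float64(180.0)] F [-0.9 -0.7  6.5] g 0.686 t 3.4 q6 [ 0.21  0.69  1.56 -0.    0.89  1.92]
```

View pics/e3.png

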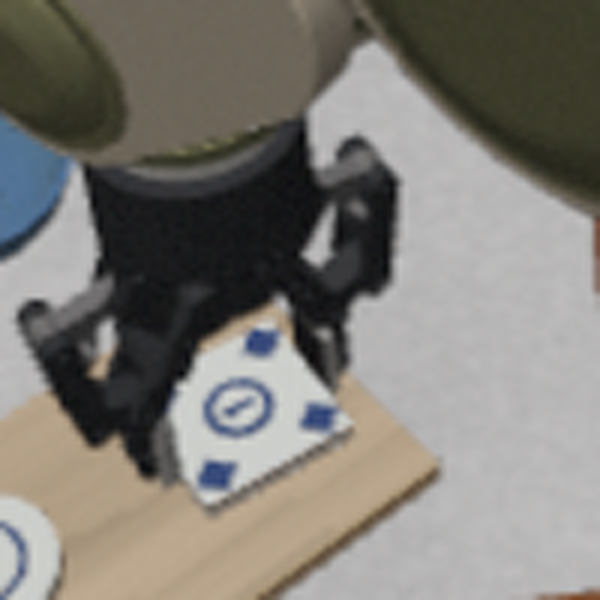

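Gripped, at width 0.69, with the fingers on both sides of the tile. Lifting.

```bash
python3 -m creep '[{"hand":0.2,"dx":0,"dy":-20,"dz":0,"roll":0},{"hand":0.2,"dx":0,"dy":-50,"dz":0,"roll":0},{"hand":0.2,"dx":0,"dy":-90,"dz":0,"roll":0},{"hand":0.2,"dx":0,"dy":-130,"dz":0,"roll":0},{"hand":0.2,"dx":0,"dy":-170,"dz":0,"roll":0},{"hand":0.2,"dx":0,"dy":-210,"dz":0,"roll":0},{"hand":0.2,"dx":0,"dy":-250,"dz":0,"roll":0},{"hand":0.2,"dx":0,"dy":-260,"dz":0,"roll":0},{"hand":0.2,"dx":0,"dy":-260,"dz":0,"roll":0}]'; python3 -c "
from h import *
cv2.imwrite(f'pics/side4.png',vision.capture('side')[:,:,::-1])
go((599,-113,430),-91)
"
```

```text
time_s: 4.15
eef_pos: [527.7, 229.6, 442.9]
ee_rot: [-0.049, 0.054, 0.706, -0.704]
force: [-0.1, 0.7, -1.4]
grip_width: 0.683
tcp [527.8 229.6 439.8] jaw yaw -98.41 -> dx dy dz [-120.5    9.7  328.5] roll [np.float64(-7.41), np.float64(172.59)] F [ 0.2  0.2 -2.4] g 0.686 t 4.2 q6 [0.21 0.4  1.28 0.   1.46 1.92]
```

View pics/side4.png

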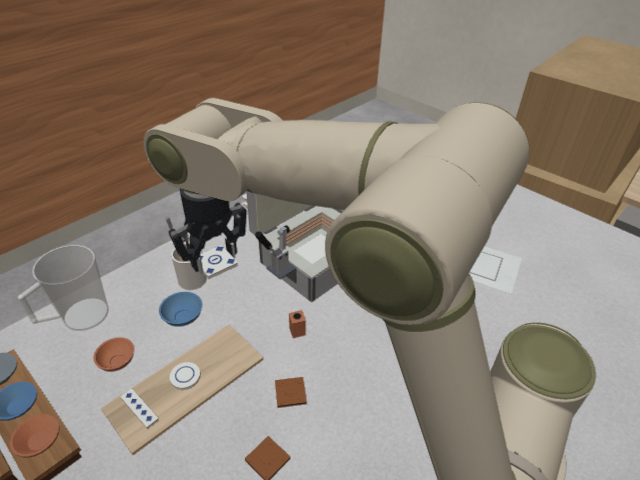

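The tile is held level at (217,260). Moving over the kiln at height.

```bash
python3 -m creep '[{"hand":0.2,"dx":-120,"dy":0,"dz":328,"roll":-7.4},{"hand":0.2,"dx":-120,"dy":0,"dz":328,"roll":-7.4},{"hand":0.2,"dx":-120,"dy":0,"dz":328,"roll":-7.4},{"hand":0.2,"dx":-120,"dy":0,"dz":328,"roll":-7.4},{"hand":0.2,"dx":-120,"dy":0,"dz":328,"roll":-7.4},{"hand":0.2,"dx":-120,"dy":0,"dz":328,"roll":-7.4},{"hand":0.2,"dx":-120,"dy":0,"dz":328,"roll":-7.4},{"hand":0.2,"dx":-120,"dy":0,"dz":328,"roll":-7.4},{"hand":0.2,"dx":-120,"dy":0,"dz":328,"roll":-7.4},{"hand":0.2,"dx":-120,"dy":0,"dz":328,"roll":-7.4}]'; python3 -c "
from h import *
cv2.imwrite(f'pics/side5.png',vision.capture('side')[:,:,::-1])
go((599,-113,300),-91)
"
```

```text
time_s: 5.03
eef_pos: [599.2, -116.7, 435.4]
ee_rot: [-0.01, 0.006, 0.707, -0.707]
force: [-0.0, 0.6, -1.6]
grip_width: 0.686
tcp [ 599.  -114.4  435.8] jaw yaw -91.18 -> dx dy dz [ -0.5 135.8  -1.2] roll [np.float64(-0.18), np.float64(179.82)] F [-0.7  0.5 -0. ] g 0.69 t 5.0833 q6 [-0.38  0.49  1.16 -0.    1.49  1.21]
```

View pics/side5.png

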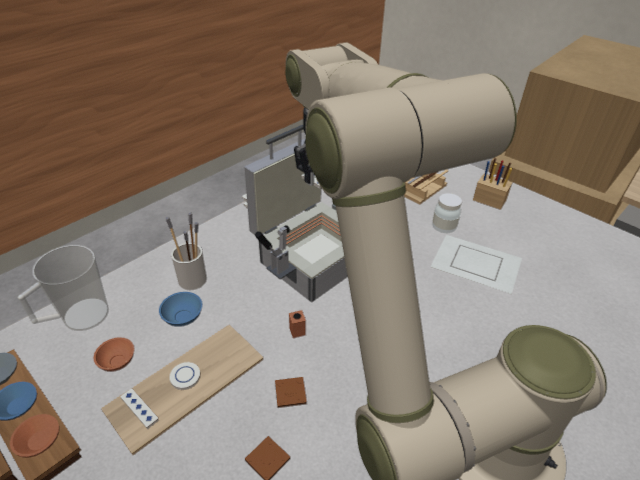

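The arm partly hides the view, but the chamber below the gripper is clear. Descending in stages.

```bash
python3 -m creep '[{"hand":0.2,"dx":0,"dy":40,"dz":0,"roll":0},{"hand":0.2,"dx":0,"dy":80,"dz":0,"roll":0},{"hand":0.2,"dx":0,"dy":120,"dz":0,"roll":0},{"hand":0.2,"dx":0,"dy":150,"dz":0,"roll":0},{"hand":0.2,"dx":0,"dy":180,"dz":0,"roll":0},{"hand":0.2,"dx":0,"dy":190,"dz":0,"roll":0},{"hand":0.2,"dx":0,"dy":190,"dz":0,"roll":0}]'; python3 -c "
from h import *
for n in('top','side'):cv2.imwrite(f'pics/{n}6.png',vision.capture(n)[:,:,::-1])
go((599,-113,214),-91)
"
```

```text
time_s: 5.67
eef_pos: [598.2, -111.2, 245.6]
ee_rot: [-0.008, 0.004, 0.708, -0.706]
force: [-0.0, 0.6, -0.2]
grip_width: 0.689
tcp [ 599.2 -111.9  249.7] jaw yaw -90.97 -> dx dy dz [ 0.2 35.7  1.1] roll [np.float64(0.03), np.float64(-179.97)] F [-0.2 -0.2 -0.1] g 0.687 t 5.7667 q6 [-0.38  0.65  1.41  0.    1.08  1.21]
```

View pics/side6.png

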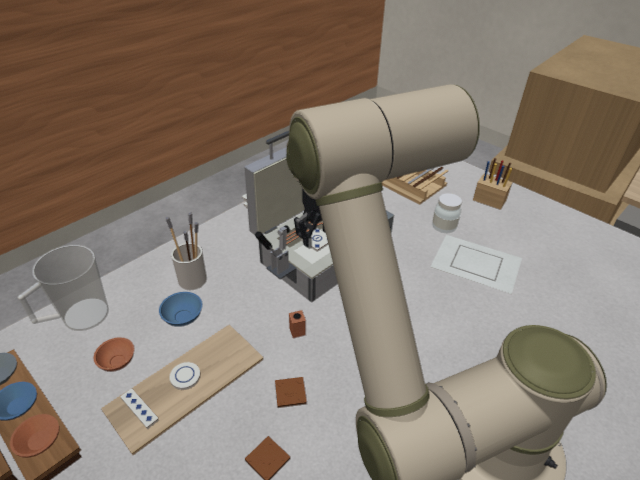

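The tile is above the shelf at about (319,240). I'll lower it slowly.

```bash
python3 -m creep '[{"hand":0.2,"dx":0,"dy":10,"dz":1,"roll":0},{"hand":0.2,"dx":0,"dy":20,"dz":1,"roll":0},{"hand":0.2,"dx":0,"dy":27,"dz":1,"roll":0},{"hand":0.2,"dx":0,"dy":32,"dz":1,"roll":0},{"hand":0.2,"dx":0,"dy":32,"dz":1,"roll":0},{"hand":0.2,"dx":0,"dy":32,"dz":1,"roll":0}]'; python3 -c "
from h import *
go((599,-113,214),-91)
";python3 -m creep '[{"hand":0.2,"dx":0,"dy":1,"dz":0,"roll":0},{"hand":0.2,"dx":0,"dy":2,"dz":0,"roll":0},{"hand":0.2,"dx":0,"dy":3,"dz":0,"roll":0},{"hand":0.2,"dx":0,"dy":3,"dz":0,"roll":0},{"hand":0.2,"dx":0,"dy":3,"dz":0,"roll":0}]'; python3 -c "
from h import *
go((599,-113,214),-91)
"
```

```text
time_s: 6.27
eef_pos: [598.9, -113.4, 216.4]
ee_rot: [-0.006, 0.006, 0.707, -0.707]
force: [-0.3, 0.8, -0.3]
grip_width: 0.69
tcp [ 598.9 -113.4  216.4] jaw yaw -91.0 -> dx dy dz [-0.1  2.4 -0.4] roll [np.float64(-0.0), np.float64(180.0)] F [-0.3  0.8 -0.3] g 0.69 t 6.2667 q6 [-0.38  0.69  1.43 -0.    1.02  1.21]
time_s: 6.68
eef_pos: [599.0, -113.3, 213.8]
ee_rot: [0.006, -0.006, -0.707, 0.707]
force: [-0.6, -0.5, 0.1]
grip_width: 0.692
tcp [ 599.  -113.3  213.8] jaw yaw -91.0 -> dx dy dz [-0.  -0.2 -0.3] roll [np.float64(-0.0), np.float64(180.0)] F [-0.6 -0.5  0.1] g 0.692 t 6.6833 q6 [-0.38  0.7   1.43 -0.    1.02  1.21]
```

```bash
python3 -m creep '[{"hand":0.2,"dx":0,"dy":0.5,"dz":0,"roll":0},{"hand":0.2,"dx":0,"dy":1,"dz":0,"roll":0},{"hand":0.2,"dx":0,"dy":1,"dz":0,"roll":0}]'; python3 -c "
from h import *
go((599,-113,214),-91)
";python3 -m creep '[{"hand":0.2,"dx":0,"dy":0.5,"dz":0,"roll":0},{"hand":0.2,"dx":0,"dy":1,"dz":0,"roll":0},{"hand":0.2,"dx":0,"dy":1,"dz":0,"roll":0}]'; python3 -c "
from h import *
for n in('top','side'):cv2.imwrite(f'pics/{n}7.png',vision.capture(n)[:,:,::-1])
s=cv2.imread('pics/side7.png')[:,:,::-1];crop(s,240,180,360,280,6,'pics/e7.png')
go((599,-113,214),-91)
"
```

```text
time_s: 6.93
eef_pos: [599.0, -113.3, 213.7]
ee_rot: [0.006, -0.006, -0.707, 0.707]
force: [-3.2, 1.1, 8.7]
grip_width: 0.688
tcp [ 599.  -113.3  213.7] jaw yaw -91.0 -> dx dy dz [-0.  -0.3 -0.3] roll [np.float64(0.0), np.float64(-180.0)] F [-3.2  1.1  8.7] g 0.688 t 6.9333 q6 [-0.38  0.7   1.43 -0.    1.01  1.21]
time_s: 7.18
eef_pos: [599.0, -113.3, 213.7]
ee_rot: [0.006, -0.006, -0.707, 0.707]
force: [-7.1, 2.1, 16.4]
grip_width: 0.689
tcp [ 599.  -113.3  213.7] jaw yaw -91.0 -> dx dy dz [-0.  -0.3 -0.3] roll [np.float64(0.0), np.float64(-180.0)] F [-7.6  3.  17.1] g 0.69 t 7.2833 q6 [-0.38  0.7   1.43 -0.    1.01  1.21]
```

View pics/e7.png

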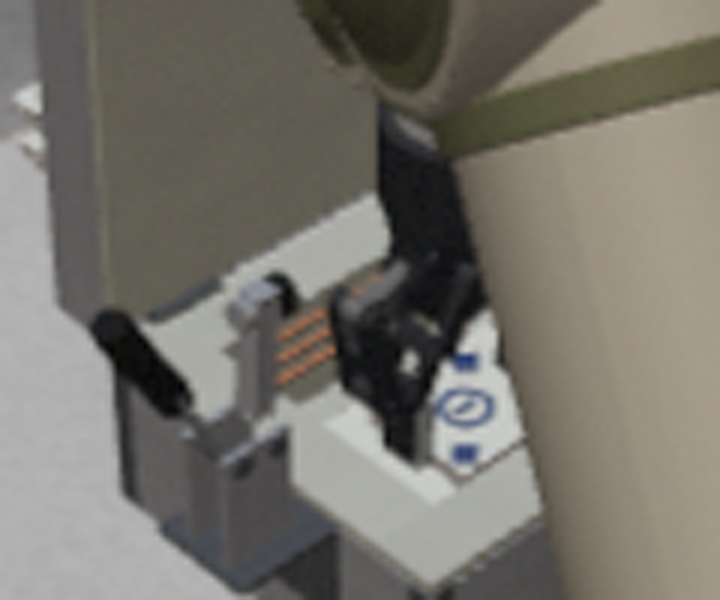

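The tile touches the shelf: contact comes at TCP z 213.7, which matches the tile base at 45 mm, and the motif is at (465,405) in the crop. I'll ease off and release.

```bash
python3 -m creep '[{"hand":0.2,"dx":0,"dy":-1.5,"dz":0,"roll":0},{"hand":0.2,"dx":0,"dy":-1.5,"dz":0,"roll":0},{"hand":-0.4,"dx":0,"dy":-1.5,"dz":0,"roll":0},{"hand":-0.55,"dx":0,"dy":-1.5,"dz":0,"roll":0},{"hand":-0.75,"dx":0,"dy":-1.5,"dz":0,"roll":0},{"hand":-0.75,"dx":0,"dy":-1.5,"dz":0,"roll":0},{"hand":-0.75,"dx":0,"dy":-1.5,"dz":0,"roll":0},{"hand":-0.75,"dx":0,"dy":-1.5,"dz":0,"roll":0}]' 20; python3 -c "
from h import *
cv2.imwrite('pics/side8.png',vision.capture('side')[:,:,::-1])
s=cv2.imread('pics/side8.png')[:,:,::-1];crop(s,240,180,360,280,6,'pics/e8.png')
go((599,-113,214),-91)
"
```

```text
time_s: 7.95
eef_pos: [598.9, -113.3, 212.9]
ee_rot: [-0.006, 0.006, 0.707, -0.707]
force: [0.6, -0.4, 0.4]
grip_width: 0.879
tcp [ 598.9 -113.3  212.9] jaw yaw -91.0 -> dx dy dz [-0.1 -1.1 -0.3] roll [np.float64(-0.0), np.float64(180.0)] F [-0.2 -1.1 -0.1] g 0.877 t 8.0 q6 [-0.38  0.7   1.43  0.    1.01  1.21]
```

View pics/e8.png

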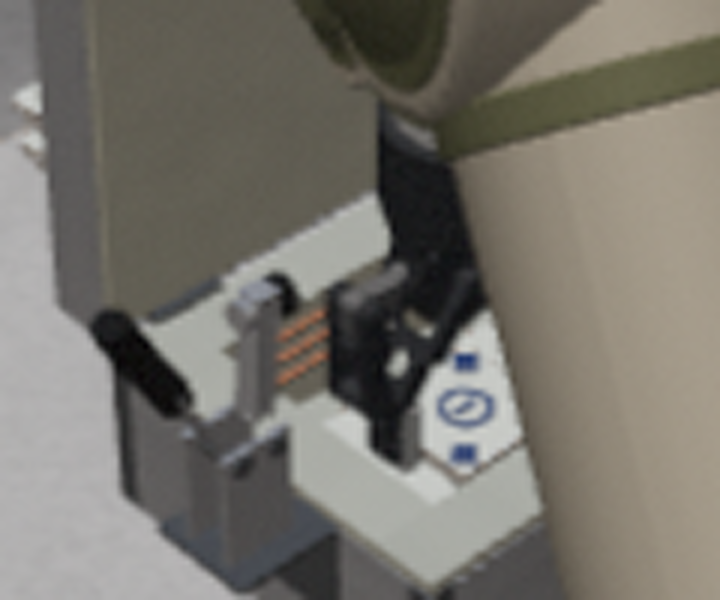

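Released; the tile lies flat and did not move. Raising and turning.

```bash
python3 -m creep '[{"hand":-0.75,"dx":0,"dy":-15,"dz":0,"roll":0},{"hand":-0.75,"dx":0,"dy":-50,"dz":0,"roll":0},{"hand":-0.75,"dx":0,"dy":-90,"dz":0,"roll":0},{"hand":-0.75,"dx":0,"dy":-130,"dz":0,"roll":-7},{"hand":-0.75,"dx":0,"dy":-170,"dz":0,"roll":-14},{"hand":-0.75,"dx":0,"dy":-210,"dz":0,"roll":-21},{"hand":-0.75,"dx":0,"dy":-250,"dz":0,"roll":-28},{"hand":-0.75,"dx":0,"dy":-290,"dz":0,"roll":-35},{"hand":-0.75,"dx":0,"dy":-325,"dz":0,"roll":-42},{"hand":-0.75,"dx":0,"dy":-325,"dz":0,"roll":-49}]';python3 -m creep '[{"hand":-0.75,"dx":0,"dy":0,"dz":0,"roll":-7},{"hand":-0.75,"dx":0,"dy":0,"dz":0,"roll":-14},{"hand":-0.75,"dx":0,"dy":0,"dz":0,"roll":-21},{"hand":-0.75,"dx":0,"dy":0,"dz":0,"roll":-28},{"hand":-0.75,"dx":0,"dy":0,"dz":0,"roll":-35},{"hand":-0.75,"dx":0,"dy":0,"dz":0,"roll":-41},{"hand":-0.75,"dx":0,"dy":0,"dz":0,"roll":-41}]'; python3 -c "
from h import *
for n in('top','side'):cv2.imwrite(f'pics/{n}9.png',vision.capture(n)[:,:,::-1])
go((709,-116,530),-1)
"
```

```text
time_s: 8.83
eef_pos: [597.6, -112.8, 546.0]
ee_rot: [-0.293, 0.286, -0.642, 0.648]
force: [-0.2, 0.8, 0.6]
grip_width: 0.877
time_s: 9.42
eef_pos: [598.9, -113.3, 538.0]
ee_rot: [0.496, -0.497, 0.504, -0.503]
force: [0.1, 0.3, 1.2]
grip_width: 0.877
tcp [ 598.9 -113.3  538. ] jaw yaw -1.2 -> dx dy dz [  0.4   8.  110.1] roll [np.float64(-0.2), np.float64(179.8)] F [-0.4  0.4 -0.2] g 0.872 t 9.5167 q6 [-0.38  0.47  0.93  0.    1.74 -0.36]
```

View pics/side9.png

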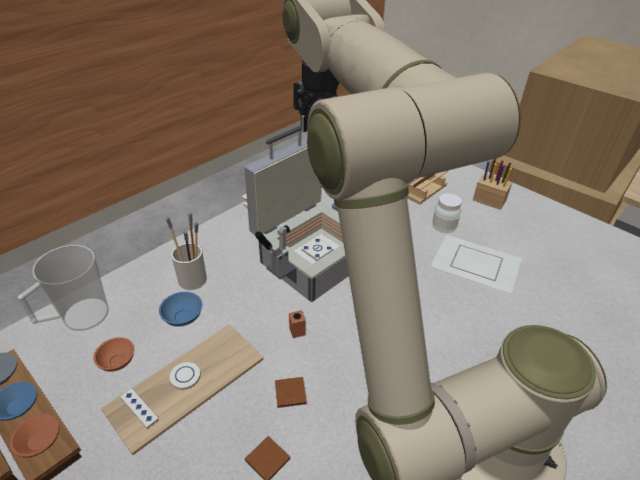

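The tile sits at (318,247) on the shelf. I'll check its position and move over the handle.

```bash
python3 -m creep '[{"hand":-0.9,"dx":0,"dy":0,"dz":40,"roll":0},{"hand":-0.9,"dx":0,"dy":0,"dz":80,"roll":0},{"hand":-0.9,"dx":0,"dy":0,"dz":110,"roll":0},{"hand":-0.9,"dx":0,"dy":0,"dz":110,"roll":0},{"hand":-0.9,"dx":0,"dy":0,"dz":110,"roll":0},{"hand":-0.9,"dx":0,"dy":0,"dz":110,"roll":0}]'; python3 -c "
from h import *
for n in('top','side'):cv2.imwrite(f'pics/{n}10.png',vision.capture(n)[:,:,::-1])
s=cv2.imread('pics/side10.png')[:,:,::-1];crop(s,230,50,390,190,5,'pics/e10.png')
print(onz('side',318,247,55))
go((709,-116,492),-1)
"
```

```text
time_s: 10.02
eef_pos: [709.5, -115.5, 536.6]
ee_rot: [0.495, -0.495, 0.505, -0.504]
force: [-0.1, -1.2, -0.1]
grip_width: 0.947
[ 598.04487992 -117.64835778   55.        ]
tcp [ 708.  -115.2  539. ] jaw yaw -1.08 -> dx dy dz [ 0.8 47.   0.9] roll [np.float64(-0.08), np.float64(179.92)] F [-1.  -0.5 -0.2] g 0.949 t 10.1167 q6 [-0.32  0.85  0.29 -0.    2.   -0.31]
```

View pics/e10.png

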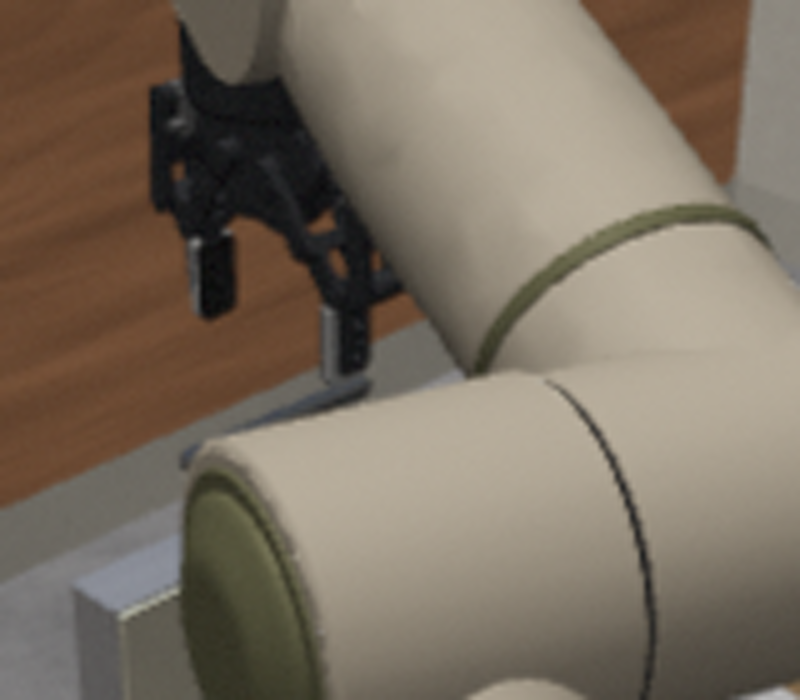

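View pics/top10.png

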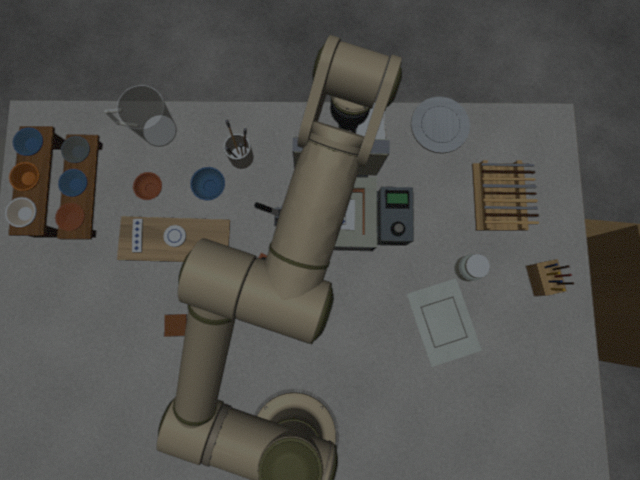

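The open jaws are above the bar, with fingertips at (215,310) and (350,375) and the bar end at (365,385) in the crop. The tile checks out at (598,-118). Lowering over the bar.

```bash
python3 -m creep '[{"hand":-0.9,"dx":0,"dy":15,"dz":0,"roll":0},{"hand":-0.9,"dx":0,"dy":30,"dz":0,"roll":0},{"hand":-0.9,"dx":0,"dy":45,"dz":0,"roll":0},{"hand":-0.9,"dx":0,"dy":47,"dz":0,"roll":0},{"hand":-0.9,"dx":0,"dy":47,"dz":0,"roll":0}]'; python3 -c "
from h import *
cv2.imwrite('pics/side11.png',vision.capture('side')[:,:,::-1])
s=cv2.imread('pics/side11.png')[:,:,::-1];crop(s,230,50,390,190,5,'pics/e11.png')
go((709,-116,492),-1)
"
```

```text
time_s: 10.53
eef_pos: [707.9, -115.2, 492.1]
ee_rot: [0.495, -0.495, 0.505, -0.504]
force: [-0.0, 0.5, 0.5]
grip_width: 0.945
tcp [ 708.  -115.2  493. ] jaw yaw -1.04 -> dx dy dz [0.8 1.  1. ] roll [np.float64(-0.04), np.float64(179.96)] F [-0.5  0.4  0.1] g 0.947 t 10.5833 q6 [-0.32  0.8   0.51 -0.    1.84 -0.31]
```

View pics/e11.png

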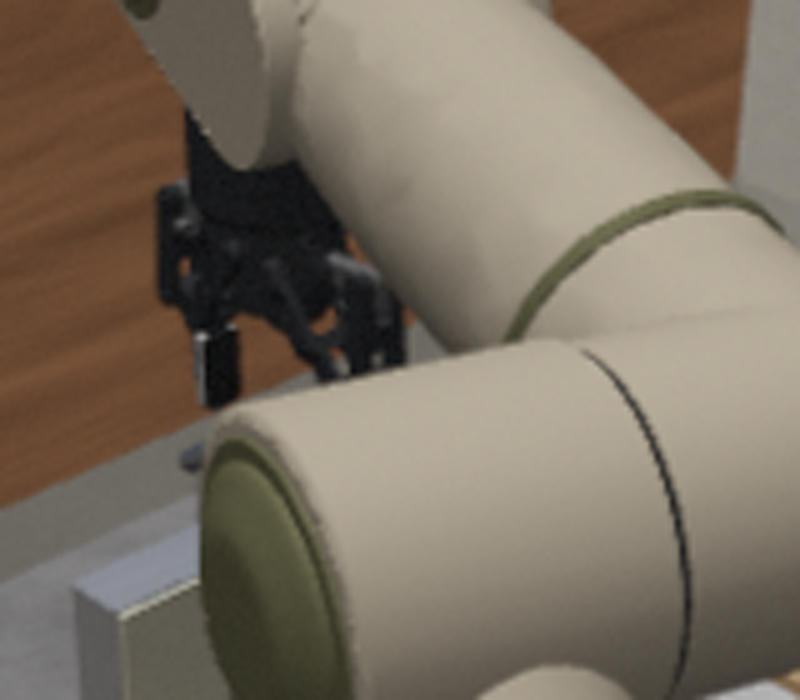

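The back finger is behind the bar line; the bar end shows at (190,458). Closing on the bar at 20 N.

```bash
python3 -m creep '[{"hand":0.1,"dx":0,"dy":0,"dz":0,"roll":0},{"hand":0.4,"dx":0,"dy":0,"dz":0,"roll":0},{"hand":0.7,"dx":0,"dy":0,"dz":0,"roll":0},{"hand":0.9,"dx":0,"dy":0,"dz":0,"roll":0},{"hand":1,"dx":0,"dy":0,"dz":0,"roll":0},{"hand":1,"dx":0,"dy":0,"dz":0,"roll":0},{"hand":1,"dx":0,"dy":0,"dz":0,"roll":0}]' 20; python3 -c "
from h import *
cv2.imwrite('pics/side12.png',vision.capture('side')[:,:,::-1])
s=cv2.imread('pics/side12.png')[:,:,::-1];crop(s,230,50,390,190,5,'pics/e12.png')
go((709,-116,492),-1)
"
```

```text
time_s: 11.17
eef_pos: [708.9, -115.3, 491.2]
ee_rot: [-0.496, 0.496, -0.504, 0.504]
force: [0.7, -0.8, 0.3]
grip_width: 0.121
tcp [ 708.9 -115.2  491.2] jaw yaw -1.0 -> dx dy dz [ 0.8 -0.8  0.1] roll [np.float64(-0.0), np.float64(180.0)] F [0.4 0.3 0.8] g 0.121 t 11.2167 q6 [-0.32  0.8   0.51  0.    1.83 -0.31]
```

View pics/e12.png

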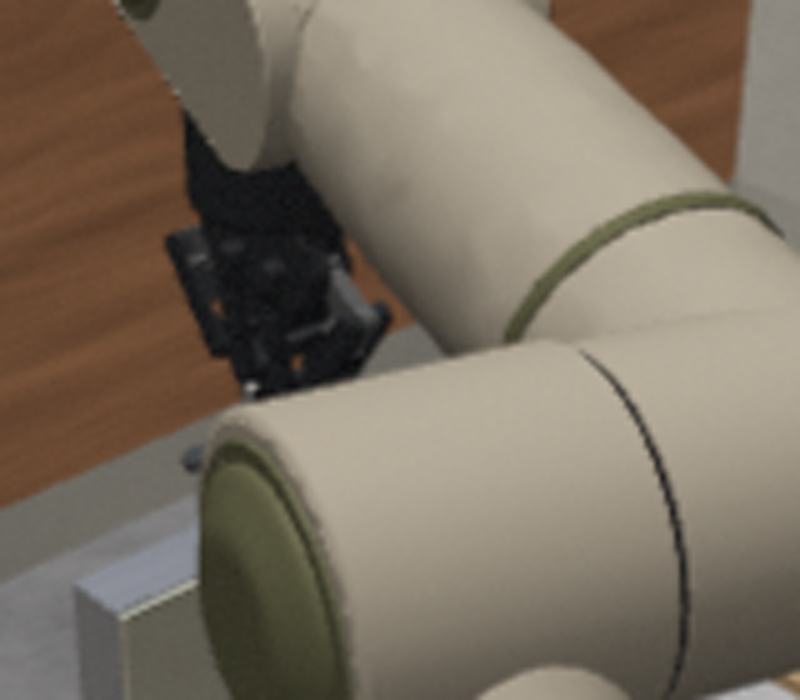

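The width of 0.121 (10 mm) shows the 11 mm bar is gripped, with no side force. I'll follow the arc, with the hinge at about (697,95) and the lid angle at about 1.54.

```bash
python3 -m creep '[{"hand":1,"dx":0,"dy":0,"dz":-6,"roll":0},{"hand":1,"dx":0,"dy":0,"dz":-14,"roll":0},{"hand":1,"dx":0,"dy":0,"dz":-25,"roll":0},{"hand":1,"dx":0,"dy":1,"dz":-37,"roll":0},{"hand":1,"dx":0,"dy":2,"dz":-49,"roll":0},{"hand":1,"dx":0,"dy":4.5,"dz":-60.5,"roll":0},{"hand":1,"dx":0,"dy":7,"dz":-72.5,"roll":0},{"hand":1,"dx":0,"dy":10.5,"dz":-84,"roll":0},{"hand":1,"dx":0,"dy":14,"dz":-95.5,"roll":0},{"hand":1,"dx":0,"dy":14,"dz":-95.5,"roll":0}]'; python3 -c "
from h import *
for n in('top','side'):cv2.imwrite(f'pics/{n}13.png',vision.capture(n)[:,:,::-1])
go((709,-116,492),-1)
"
```

```text
time_s: 12.05
eef_pos: [612.3, -113.3, 477.2]
ee_rot: [0.496, -0.496, 0.505, -0.504]
force: [-2.4, 2.7, 0.0]
grip_width: 0.119
tcp [ 613.3 -113.3  477.6] jaw yaw -1.0 -> dx dy dz [  1.  -14.5  95.7] roll [np.float64(0.0), np.float64(-180.0)] F [-3.5  4.   3.6] g 0.12 t 12.15 q6 [-0.37  0.51  1.03  0.    1.61 -0.35]
```

View pics/side13.png

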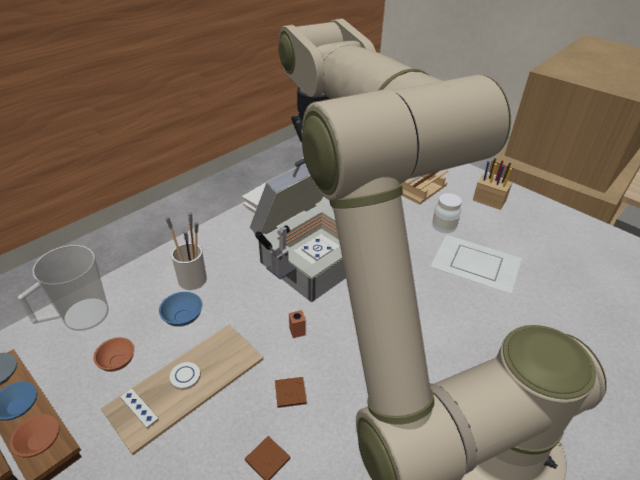

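The lid follows the gripper and is about two-thirds open. Continuing.

```bash
python3 -m creep '[{"hand":1,"dx":0,"dy":4.5,"dz":-11,"roll":0},{"hand":1,"dx":0,"dy":9.5,"dz":-22.5,"roll":0},{"hand":1,"dx":0,"dy":15,"dz":-33,"roll":0},{"hand":1,"dx":0,"dy":21,"dz":-43.5,"roll":0},{"hand":1,"dx":0,"dy":28,"dz":-54,"roll":0},{"hand":1,"dx":0,"dy":35,"dz":-63.5,"roll":0},{"hand":1,"dx":0,"dy":42.5,"dz":-73,"roll":0},{"hand":1,"dx":0,"dy":50.5,"dz":-82,"roll":0},{"hand":1,"dx":0,"dy":59,"dz":-91,"roll":0},{"hand":1,"dx":0,"dy":59,"dz":-91,"roll":0}]'; python3 -c "
from h import *
for n in('top','side'):cv2.imwrite(f'pics/{n}14.png',vision.capture(n)[:,:,::-1])
go((709,-116,492),-1)
"
```

```text
time_s: 12.98
eef_pos: [522.2, -111.8, 417.0]
ee_rot: [0.495, -0.496, 0.505, -0.503]
force: [-0.7, 4.3, -3.5]
grip_width: 0.123
tcp [ 522.9 -111.8  417.9] jaw yaw -0.99 -> dx dy dz [  0.8 -74.5 186. ] roll [np.float64(0.01), np.float64(-179.99)] F [-3.3  6.1 -1.5] g 0.115 t 13.0833 q6 [-0.43  0.33  1.45  0.    1.37 -0.41]
```

View pics/side14.png

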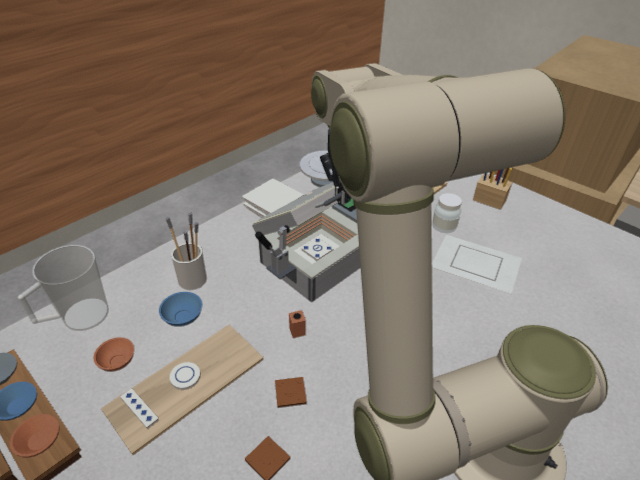

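```bash
python3 -m creep '[{"hand":1,"dx":0,"dy":9,"dz":-8.5,"roll":0},{"hand":1,"dx":0,"dy":18,"dz":-16,"roll":0},{"hand":1,"dx":0,"dy":28,"dz":-23.5,"roll":0},{"hand":1,"dx":0,"dy":38,"dz":-30,"roll":0},{"hand":1,"dx":0,"dy":48.5,"dz":-36.5,"roll":0},{"hand":1,"dx":0,"dy":59,"dz":-42,"roll":0},{"hand":1,"dx":0,"dy":70,"dz":-47.5,"roll":0},{"hand":1,"dx":0,"dy":81,"dz":-52,"roll":0},{"hand":1,"dx":0,"dy":92.5,"dz":-56,"roll":0},{"hand":1,"dx":0,"dy":92.5,"dz":-56,"roll":0}]'; python3 -c "
from h import *
for n in('top','side'):cv2.imwrite(f'pics/{n}15.png',vision.capture(n)[:,:,::-1])
go((709,-116,492),-1)
"
```

```text
time_s: 13.92
eef_pos: [466.6, -111.0, 324.2]
ee_rot: [0.495, -0.496, 0.506, -0.503]
force: [-1.7, 5.1, -3.0]
grip_width: 0.118
tcp [ 466.9 -110.9  325.4] jaw yaw -1.0 -> dx dy dz [   0.6 -167.1  241.7] roll [np.float64(-0.0), np.float64(180.0)] F [-3.5  6.5 -3.4] g 0.121 t 14.0167 q6 [-0.48  0.3   1.74  0.    1.11 -0.46]
```

View pics/side15.png

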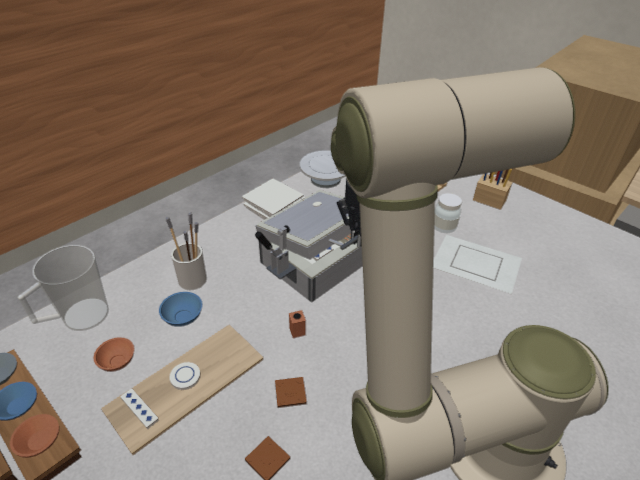

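```bash
python3 -m creep '[{"hand":1,"dx":0,"dy":11.5,"dz":-3.5,"roll":0},{"hand":1,"dx":0,"dy":20,"dz":-5.5,"roll":0},{"hand":1,"dx":0,"dy":28,"dz":-7.5,"roll":0},{"hand":1,"dx":0,"dy":35.5,"dz":-9,"roll":0},{"hand":1,"dx":0,"dy":42,"dz":-10,"roll":0},{"hand":1,"dx":0,"dy":46.5,"dz":-10.5,"roll":0},{"hand":1,"dx":0,"dy":50,"dz":-11,"roll":0},{"hand":1,"dx":0,"dy":53,"dz":-11,"roll":0},{"hand":1,"dx":0,"dy":56,"dz":-11.5,"roll":0},{"hand":1,"dx":0,"dy":56,"dz":-11.5,"roll":0}]'; python3 -c "
from h import *
for n in('top','side'):cv2.imwrite(f'pics/{n}16.png',vision.capture(n)[:,:,::-1])
s=cv2.imread('pics/side16.png')[:,:,::-1];crop(s,240,170,400,300,5,'pics/e16.png')
go((709,-116,492),-1)
"
```

```text
time_s: 14.85
eef_pos: [455.1, -110.7, 269.3]
ee_rot: [0.495, -0.496, 0.506, -0.503]
force: [-6.0, 4.1, -3.2]
grip_width: 0.12
tcp [ 455.2 -110.7  269.4] jaw yaw -0.99 -> dx dy dz [   0.6 -223.5  253.1] roll [np.float64(0.01), np.float64(-179.99)] F [-5.7  6.1 -4.1] g 0.125 t 14.95 q6 [-0.49  0.35  1.83 -0.    0.96 -0.47]
```

View pics/e16.png

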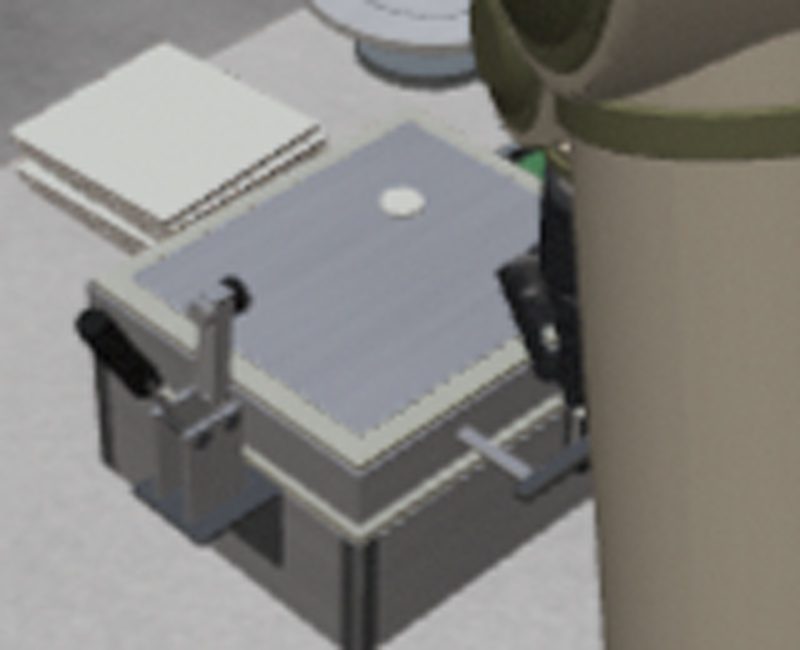

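The lid looks nearly or fully shut. I'll press further until a vertical reaction shows.

```bash
python3 -m creep '[{"hand":1,"dx":0,"dy":1,"dz":0,"roll":0},{"hand":1,"dx":0,"dy":2,"dz":0,"roll":0},{"hand":1,"dx":0,"dy":2,"dz":0,"roll":0}]'; python3 -m creep '[{"hand":1,"dx":0,"dy":1,"dz":0,"roll":0},{"hand":1,"dx":0,"dy":2,"dz":0,"roll":0},{"hand":1,"dx":0,"dy":2,"dz":0,"roll":0}]'; python3 -c "
from h import *
go((455,-116,269),-1)
"
```

```text
time_s: 15.2
eef_pos: [455.1, -110.7, 267.6]
ee_rot: [0.495, -0.496, 0.506, -0.503]
force: [-8.8, 5.1, -0.0]
grip_width: 0.117
time_s: 15.45
eef_pos: [455.0, -110.7, 265.5]
ee_rot: [0.495, -0.496, 0.506, -0.503]
force: [-8.2, 3.8, -0.1]
grip_width: 0.118
tcp [ 455.  -110.7  265.5] jaw yaw -0.98 -> dx dy dz [ 5.3 -3.5  0.1] roll [np.float64(0.02), np.float64(-179.98)] F [-8.2  3.8 -0.1] g 0.118 t 15.45 q6 [-0.49  0.36  1.84 -0.    0.95 -0.47]
```

```bash
python3 -m creep '[{"hand":1,"dx":0,"dy":1,"dz":0,"roll":0},{"hand":1,"dx":0,"dy":2,"dz":0,"roll":0},{"hand":1,"dx":0,"dy":3,"dz":0,"roll":0},{"hand":1,"dx":0,"dy":3,"dz":0,"roll":0}]'; python3 -m creep '[{"hand":1,"dx":0,"dy":1,"dz":0,"roll":0},{"hand":1,"dx":0,"dy":2,"dz":0,"roll":0},{"hand":1,"dx":0,"dy":3,"dz":0,"roll":0},{"hand":1,"dx":0,"dy":3,"dz":0,"roll":0}]'; python3 -c "
from h import *
for n in('top','side'):cv2.imwrite(f'pics/{n}17.png',vision.capture(n)[:,:,::-1])
s=cv2.imread('pics/side17.png')[:,:,::-1];crop(s,240,170,400,300,5,'pics/e17.png')
go((455,-116,269),-1)
"
```

```text
time_s: 15.78
eef_pos: [455.0, -110.7, 264.4]
ee_rot: [0.495, -0.497, 0.505, -0.503]
force: [-19.3, 8.6, 24.4]
grip_width: 0.121
time_s: 16.12
eef_pos: [454.9, -111.2, 261.8]
ee_rot: [0.495, -0.497, 0.505, -0.503]
force: [-20.7, 2.8, 28.1]
grip_width: 0.122
tcp [ 454.9 -111.2  261.8] jaw yaw -0.94 -> dx dy dz [ 4.8 -7.2  0.1] roll [np.float64(0.06), np.float64(-179.94)] F [-21.3   3.6  27.4] g 0.119 t 16.2167 q6 [-0.49  0.37  1.84 -0.    0.94 -0.47]
```

View pics/e17.png

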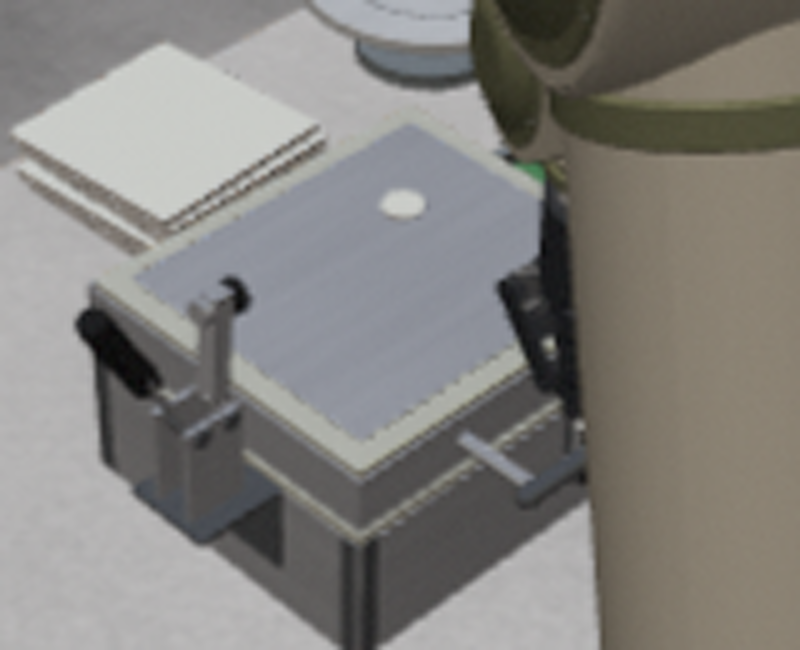

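Vertical reaction is 27 N with the bar sliding in the pads, so the lid is shut. Opening now and then retreating upwards.

```bash
python3 -m creep '[{"hand":0.6,"dx":0,"dy":0,"dz":0,"roll":0},{"hand":0.4,"dx":0,"dy":0,"dz":0,"roll":0},{"hand":0.2,"dx":0,"dy":0,"dz":0,"roll":0},{"hand":0.2,"dx":0,"dy":0,"dz":0,"roll":0},{"hand":0.2,"dx":0,"dy":-20,"dz":0,"roll":0},{"hand":0.2,"dx":0,"dy":-60,"dz":0,"roll":0},{"hand":0.2,"dx":0,"dy":-100,"dz":0,"roll":0},{"hand":1,"dx":0,"dy":-140,"dz":0,"roll":0},{"hand":1,"dx":0,"dy":-180,"dz":0,"roll":0},{"hand":1,"dx":0,"dy":-200,"dz":0,"roll":0}]'; python3 -c "
from h import *
for n in('top','side'):cv2.imwrite(f'pics/{n}18.png',vision.capture(n)[:,:,::-1])
s=cv2.imread('pics/side18.png')[:,:,::-1];crop(s,240,170,400,300,5,'pics/e18.png')
t=np.clip(cv2.imread('pics/top18.png')[:,:,::-1].astype(int)*1.8,0,255).astype('uint8');crop(t,240,130,420,265,4.4,'pics/f18.png')
go((455,-116,269),-1)
"
```

```text
time_s: 17.05
eef_pos: [454.9, -110.7, 464.6]
ee_rot: [-0.496, 0.495, -0.502, 0.507]
force: [0.8, 0.1, -0.2]
grip_width: 0.003
tcp [ 455.1 -110.8  463.3] jaw yaw -1.0 -> dx dy dz [  4.5 194.3  -1.3] roll [np.float64(0.0), np.float64(-180.0)] F [-1.2  0.7 -0.8] g -0.002 t 17.15 q6 [-0.49  0.15  1.55 -0.    1.43 -0.47]
```

View pics/e18.png

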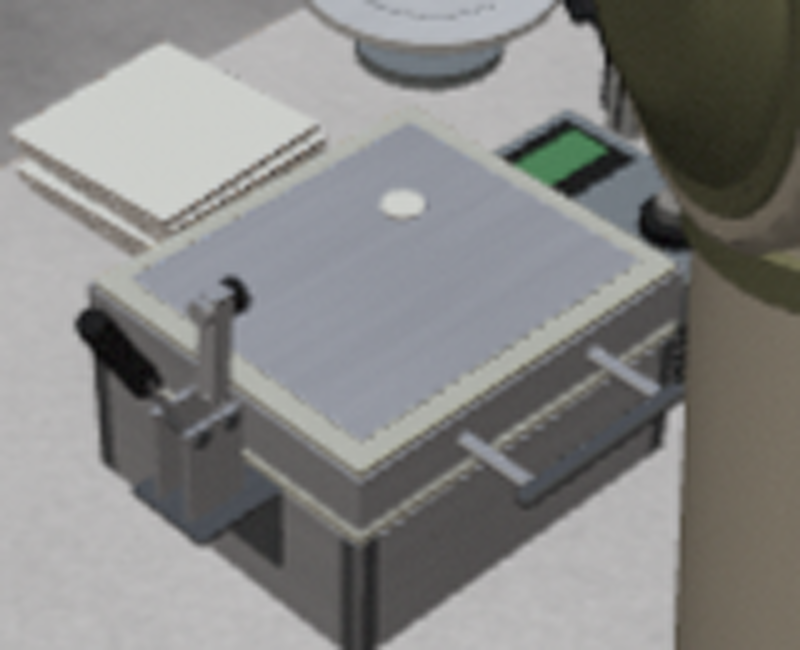

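View pics/f18.png

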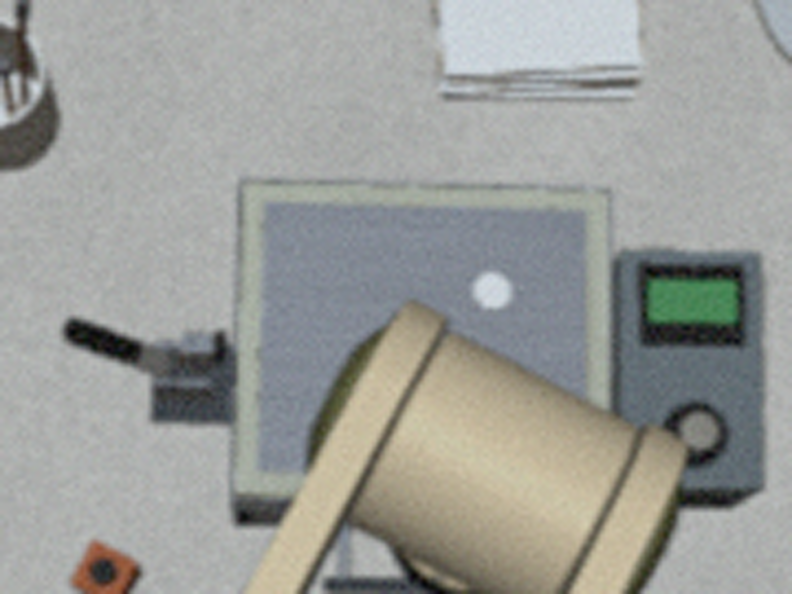

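The lid is flush on the rim in both views, with the lid front corner at (312,263) in the side view. I'll check its height and pin down the clamp geometry.

```bash
python3 - <<'E'
from p import *
c3=lambda X,Y:(210+(X+.5)/4-.5,110+(Y+.5)/4-.5)
c2=lambda X,Y:(245+(X+.5)/4.4-.5,125+(Y+.5)/4.4-.5)
e=lambda X,Y:(240+(X+.5)/5-.5,170+(Y+.5)/5-.5)
f=lambda X,Y:(240+(X+.5)/4.4-.5,130+(Y+.5)/4.4-.5)
print("lid top FL via z135",onz("side",*e(360,468),135),"exp",W([-97,112,135]))
print("lid bottom FL via 95",onz("side",*e(360,540),95),"exp",W([-97,112,95]))
print("handle L end",onz("side",*e(525,492),115),"exp",W([-145,50,115]))
print("tip tri",tri(f(72,330),e(88,328)))
print("grip base tri",tri(f(135,350),e(150,385)))
print("arm top tri",tri(f(203,343),e(212,302)))
print("arm top z200 top",onz("top",*f(203,343),203),"side",onz("side",*e(212,298),203))
for P in ([583,43,138],[583,25,205],[583,85,228]): print(P,"e px",(proj("side",P)-[240,170]+.5)*5,"f px",(proj("top",P)-[240,130]+.5)*4.4)
go((583,58,480),-1)
E
```

```text
lid top FL via z135 [506.9831372   -1.93567173 135.        ] exp [504.03160471   0.72776221 135.        ]
lid bottom FL via 95 [502.67419547   1.976297    95.        ] exp [504.03160471   0.72776221  95.        ]
handle L end [457.28793599 -59.53911039 115.        ] exp [454.92344077 -60.39824072 115.        ]
tip tri (array([584.05971145,  85.65130838, 223.09464984]), np.float64(0.5457812285150933))
grip base tri (array([583.67662423,  54.79066389, 172.12369046]), np.float64(1.2579252264423713))
arm top tri (array([583.11345348,  15.48376571, 197.30717978]), np.float64(0.8062641902643065))
arm top z200 top [581.53858185  14.97939959 203.        ] side [580.30954954  18.33678964 203.        ]
[583, 43, 138] e px [173.2212107  430.01484099] f px [160.55221478 364.76605138]
[583, 25, 205] e px [197.1255992  298.95137497] f px [185.35835609 340.13045632]
[583, 85, 228] e px [ 89.91447422 319.92659351] f px [ 73.04184902 330.79066657]
tcp [ 455.1 -110.8  463.3] jaw yaw -1.0 -> dx dy dz [-171.   -16.5  125.1] roll [np.float64(0.0), np.float64(-180.0)] F [-1.2  0.7 -0.8] g -0.002 t 17.15 q6 [-0.49  0.15  1.55 -0.    1.43 -0.47]
```

The lid is shut: its corners agree within 3 mm. The clamp pivot is at about (583,36,138) and the lever tip at (584,86,225). I'll move the closed fingers to just inside the lever.

```bash
python3 -m creep '[{"hand":1,"dx":-160,"dy":0,"dz":126,"roll":0},{"hand":1,"dx":-160,"dy":0,"dz":126,"roll":0},{"hand":1,"dx":-160,"dy":0,"dz":126,"roll":0},{"hand":1,"dx":-160,"dy":0,"dz":126,"roll":0},{"hand":1,"dx":-160,"dy":0,"dz":126,"roll":0},{"hand":1,"dx":-160,"dy":0,"dz":126,"roll":0},{"hand":1,"dx":-160,"dy":0,"dz":126,"roll":0}]'; python3 -c "
from h import *
for n in('top','side'):cv2.imwrite(f'pics/{n}19.png',vision.capture(n)[:,:,::-1])
s=cv2.imread('pics/side19.png')[:,:,::-1];crop(s,220,130,380,260,5,'pics/e19.png')
go((584,47,383),-1)
"
```

```text
time_s: 17.73
eef_pos: [584.6, 48.2, 457.5]
ee_rot: [0.496, -0.497, 0.505, -0.503]
force: [-0.1, -0.8, -0.0]
grip_width: -0.001
tcp [583.7  46.5 458.7] jaw yaw -1.02 -> dx dy dz [-0.5 75.7  0.5] roll [np.float64(-0.02), np.float64(179.98)] F [ 0.1 -0.8  0.5] g -0.001 t 17.8333 q6 [-0.12  0.42  1.21 -0.    1.52 -0.1 ]
```

View pics/e19.png

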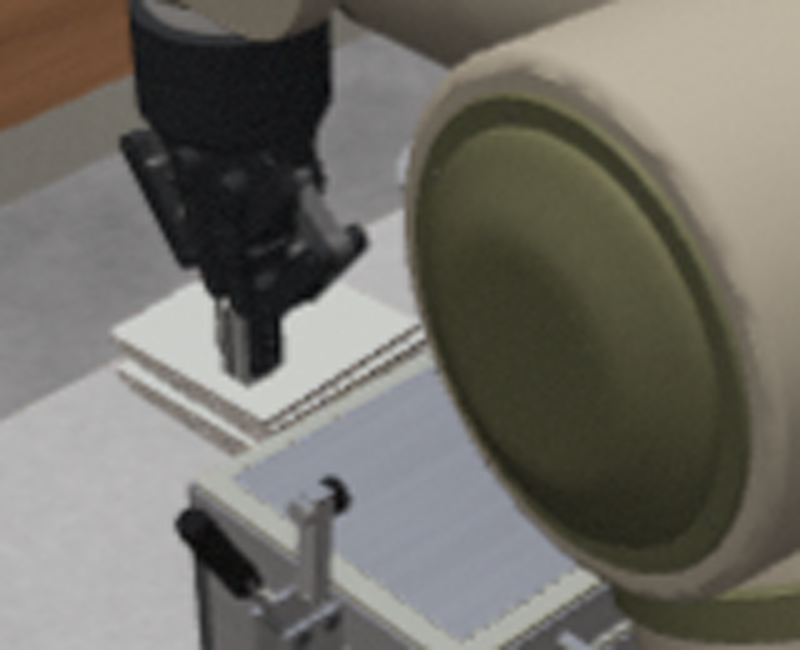

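The closed fingertips at (250,380) are above the gap between the lever at (190,520) and the upright arm at (315,510). Descending.

```bash
python3 -m creep '[{"hand":1,"dx":0,"dy":25,"dz":0,"roll":0},{"hand":1,"dx":0,"dy":50,"dz":0,"roll":0},{"hand":1,"dx":0,"dy":70,"dz":0,"roll":0},{"hand":1,"dx":0,"dy":75,"dz":0,"roll":0},{"hand":1,"dx":0,"dy":75,"dz":0,"roll":0}]'; python3 -c "
from h import *
for n in('top','side'):cv2.imwrite(f'pics/{n}20.png',vision.capture(n)[:,:,::-1])
s=cv2.imread('pics/side20.png')[:,:,::-1];crop(s,220,150,380,280,5,'pics/e20.png')
go((584,47,383),-1)
"
```

```text
time_s: 18.25
eef_pos: [583.3, 46.0, 383.8]
ee_rot: [0.495, -0.496, 0.505, -0.504]
force: [0.2, 0.4, -0.4]
grip_width: -0.001
tcp [583.7  46.4 386.1] jaw yaw -1.05 -> dx dy dz [-0.6  3.1  0.3] roll [np.float64(-0.05), np.float64(179.95)] F [-0.2 -0.3  0.8] g -0.003 t 18.35 q6 [-0.12  0.46  1.34  0.    1.34 -0.1 ]
```

View pics/e20.png

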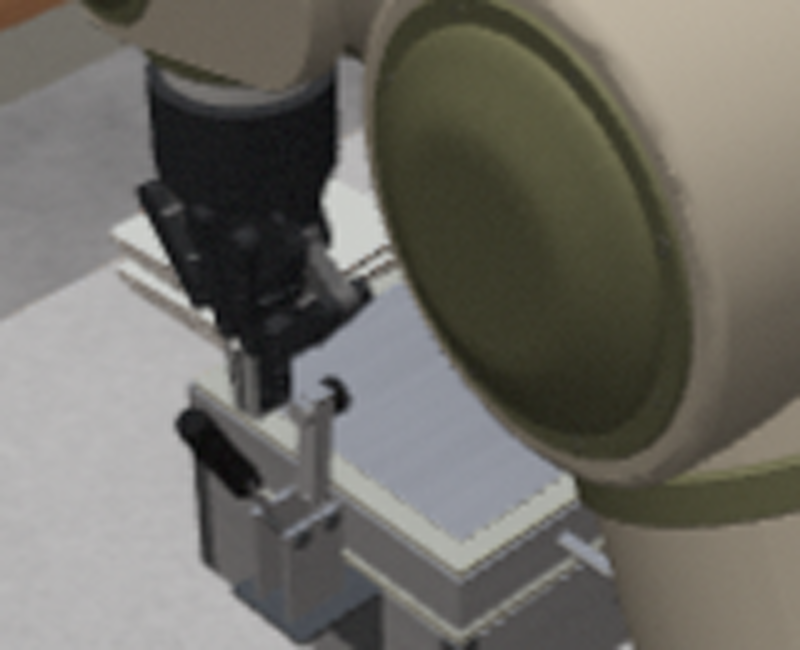

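The fingers stand at (260,410), between the lever at (195,430) and the arm at (320,430). I'll sweep the lever outward and down.

```bash
python3 -m creep '[{"hand":1,"dx":-9,"dy":1,"dz":0,"roll":0},{"hand":1,"dx":-14,"dy":3,"dz":0,"roll":0},{"hand":1,"dx":-18,"dy":5,"dz":0,"roll":0},{"hand":1,"dx":-26,"dy":10,"dz":0,"roll":0},{"hand":1,"dx":-34,"dy":16.5,"dz":0,"roll":0},{"hand":1,"dx":-40.5,"dy":23.5,"dz":0,"roll":0},{"hand":1,"dx":-46.5,"dy":31.5,"dz":0,"roll":0},{"hand":1,"dx":-46.5,"dy":31.5,"dz":0,"roll":0}]'; python3 -c "
from h import *
for n in('top','side'):cv2.imwrite(f'pics/{n}21.png',vision.capture(n)[:,:,::-1])
s=cv2.imread('pics/side21.png')[:,:,::-1];crop(s,220,150,380,280,5,'pics/e21.png')
go((584,92,354),-1)
"
```

```text
time_s: 19.02
eef_pos: [584.2, 94.8, 350.9]
ee_rot: [0.495, -0.497, 0.505, -0.503]
force: [-0.1, 0.6, 0.4]
grip_width: 0.0
tcp [584.4  93.7 352.1] jaw yaw -0.97 -> dx dy dz [ 1.7 -1.9 -0.4] roll [np.float64(0.03), np.float64(-179.97)] F [ 0.4 -0.   0.7] g 0.001 t 19.1167 q6 [-0.04  0.5   1.36  0.    1.28 -0.02]
```

View pics/e21.png

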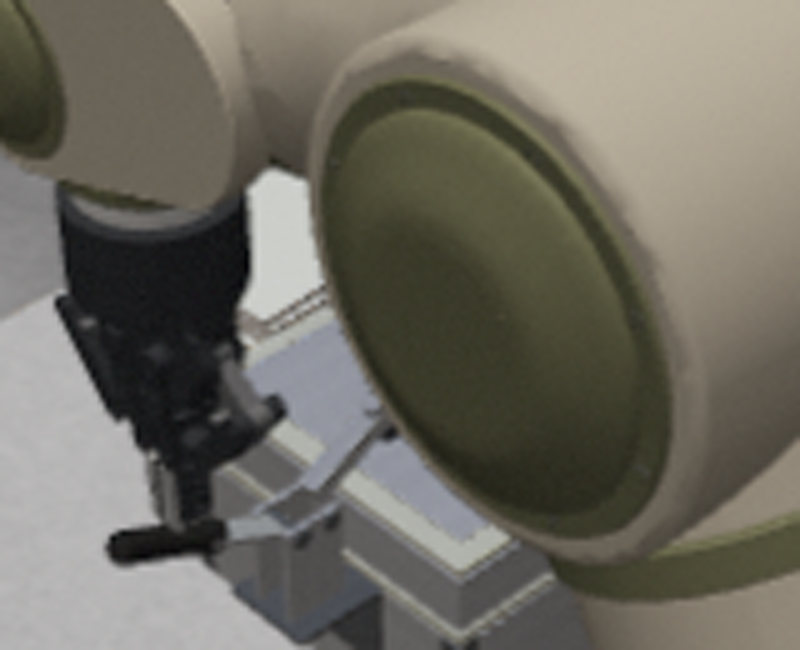

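The lever follows and is at about 27° now; the grip shows at (165,540). Continuing down to the stop.

```bash
python3 -m creep '[{"hand":1,"dx":-8,"dy":4,"dz":0,"roll":0},{"hand":1,"dx":-11,"dy":9,"dz":0,"roll":0},{"hand":1,"dx":-12,"dy":14,"dz":0,"roll":0},{"hand":1,"dx":-12,"dy":18,"dz":0,"roll":0},{"hand":1,"dx":-12,"dy":21,"dz":0,"roll":0},{"hand":1,"dx":-12,"dy":21,"dz":0,"roll":0}]'; python3 -m creep '[{"hand":1,"dx":0,"dy":1,"dz":0,"roll":0},{"hand":1,"dx":0,"dy":2,"dz":0,"roll":0},{"hand":1,"dx":0,"dy":2,"dz":0,"roll":0}]';python3 -m creep '[{"hand":1,"dx":0,"dy":1,"dz":0,"roll":0},{"hand":1,"dx":0,"dy":2,"dz":0,"roll":0},{"hand":1,"dx":0,"dy":2,"dz":0,"roll":0}]';  python3 -c "
from h import *
for n in('top','side'):cv2.imwrite(f'pics/{n}22.png',vision.capture(n)[:,:,::-1])
s=cv2.imread('pics/side22.png')[:,:,::-1];crop(s,220,150,380,280,5,'pics/e22.png')
go((584,92,354),-1)
"
```

```text
time_s: 19.62
eef_pos: [584.6, 105.4, 331.3]
ee_rot: [0.495, -0.496, 0.505, -0.504]
force: [0.3, 0.1, 0.5]
grip_width: -0.003
time_s: 19.87
eef_pos: [584.7, 105.4, 330.1]
ee_rot: [0.496, -0.496, 0.504, -0.504]
force: [-0.5, 0.7, 2.4]
grip_width: 0.0
time_s: 20.12
eef_pos: [584.7, 105.5, 329.0]
ee_rot: [-0.496, 0.495, -0.504, 0.505]
force: [-3.6, 0.1, 7.1]
grip_width: -0.003
tcp [584.7 105.5 328.9] jaw yaw -1.0 -> dx dy dz [ 13.5 -25.1  -0.5] roll [np.float64(0.0), np.float64(-180.0)] F [-3.1  0.7  7.6] g 0.002 t 20.2167 q6 [-0.02  0.53  1.38  0.    1.23 -0.  ]
```

View pics/e22.png

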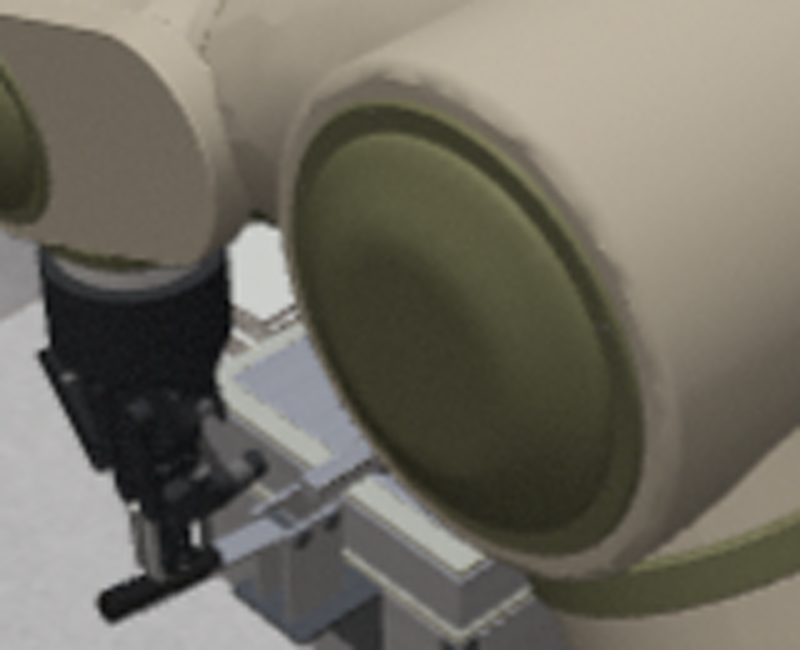

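The lever is almost level and the force is rising. Pressing on until it stops moving.

```bash
python3 -m creep '[{"hand":1,"dx":0,"dy":1,"dz":0,"roll":0},{"hand":1,"dx":0,"dy":2,"dz":0,"roll":0},{"hand":1,"dx":0,"dy":2,"dz":0,"roll":0}]';python3 -m creep '[{"hand":1,"dx":0,"dy":1,"dz":0,"roll":0},{"hand":1,"dx":0,"dy":2,"dz":0,"roll":0},{"hand":1,"dx":0,"dy":2,"dz":0,"roll":0}]';  python3 -m creep '[{"hand":1,"dx":0,"dy":0,"dz":0,"roll":0},{"hand":1,"dx":0,"dy":0,"dz":0,"roll":0}]'
```

```text
time_s: 20.47
eef_pos: [584.6, 105.6, 328.5]
ee_rot: [-0.496, 0.495, -0.504, 0.505]
force: [-7.1, 1.6, 17.2]
grip_width: -0.002
time_s: 20.72
eef_pos: [584.6, 105.7, 328.1]
ee_rot: [-0.497, 0.495, -0.503, 0.505]
force: [-11.1, 0.8, 27.8]
grip_width: -0.001
time_s: 20.88
eef_pos: [584.5, 105.7, 328.1]
ee_rot: [-0.497, 0.495, -0.503, 0.505]
force: [-10.7, 0.7, 28.3]
grip_width: 0.001
```

Motion stopped at 28 N, so the lever is on its stop. Retreating straight up to look.

```bash
python3 -m creep '[{"hand":1,"dx":0,"dy":-20,"dz":0,"roll":0},{"hand":1,"dx":0,"dy":-60,"dz":0,"roll":0},{"hand":1,"dx":0,"dy":-100,"dz":0,"roll":0},{"hand":1,"dx":0,"dy":-100,"dz":0,"roll":0}]';python3 -m creep '[{"hand":1,"dx":130,"dy":0,"dz":-100,"roll":0},{"hand":1,"dx":130,"dy":0,"dz":-100,"roll":0},{"hand":1,"dx":130,"dy":0,"dz":-100,"roll":0},{"hand":1,"dx":130,"dy":0,"dz":-100,"roll":0},{"hand":1,"dx":130,"dy":0,"dz":-100,"roll":0},{"hand":1,"dx":130,"dy":0,"dz":-100,"roll":0}]';  python3 -c "
from h import *
for n in('top','side'):cv2.imwrite(f'pics/{n}23.png',vision.capture(n)[:,:,::-1])
s=cv2.imread('pics/side23.png')[:,:,::-1];crop(s,220,150,400,300,4.4,'pics/e23.png')
t=np.clip(cv2.imread('pics/top23.png')[:,:,::-1].astype(int)*1.8,0,255).astype('uint8');crop(t,240,130,420,265,4.4,'pics/f23.png')
go((547,-280,430),-1)
"
```

```text
time_s: 21.22
eef_pos: [584.7, 105.4, 432.0]
ee_rot: [-0.499, 0.492, -0.501, 0.508]
force: [1.0, -0.9, 1.4]
grip_width: -0.002
time_s: 21.72
eef_pos: [481.8, -24.0, 424.2]
ee_rot: [-0.495, 0.495, -0.505, 0.505]
force: [0.7, 0.4, 0.8]
grip_width: -0.002
tcp [482.8 -22.6 424.1] jaw yaw -1.01 -> dx dy dz [256.3  -5.9  68.7] roll [np.float64(-0.01), np.float64(179.99)] F [0.5 0.4 0.7] g -0.004 t 21.8167 q6 [-0.29  0.21  1.59  0.    1.35 -0.27]
```

View pics/e23.png

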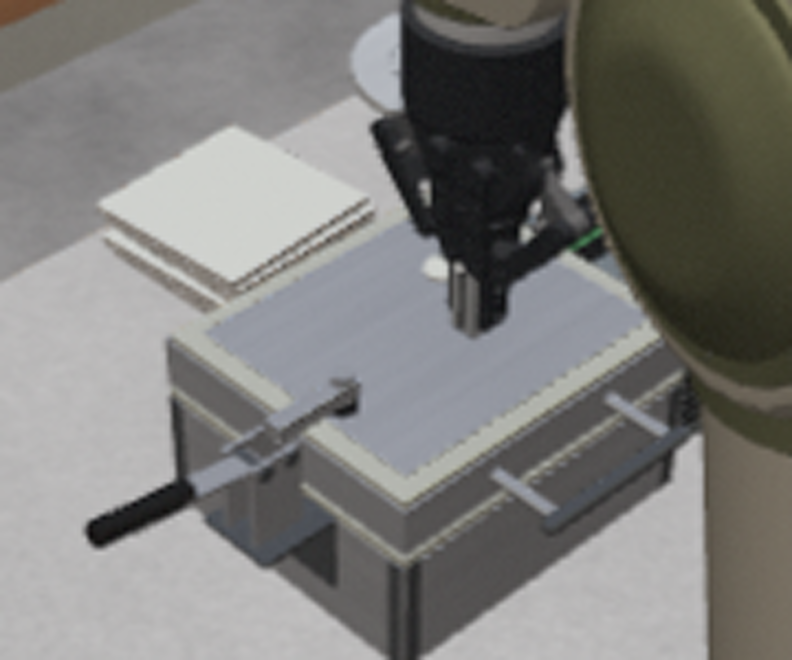

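View pics/f23.png

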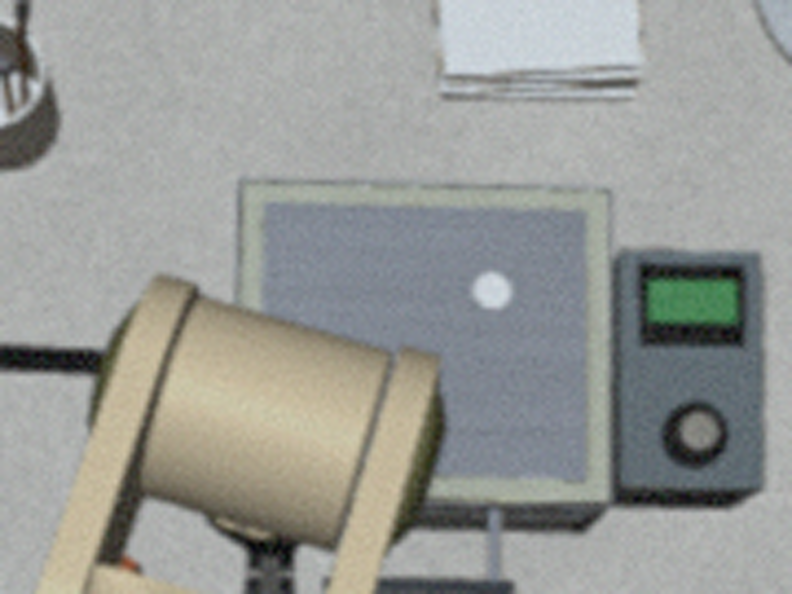

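The clamp lever is down, with its tip at about (242,271) in the side view and the foot on the lid. Moving above the button.

```bash
python3 -m creep '[{"hand":1,"dx":256,"dy":0,"dz":69,"roll":0},{"hand":1,"dx":256,"dy":0,"dz":69,"roll":0},{"hand":1,"dx":256,"dy":0,"dz":69,"roll":0},{"hand":1,"dx":256,"dy":0,"dz":69,"roll":0},{"hand":1,"dx":256,"dy":0,"dz":69,"roll":0},{"hand":1,"dx":256,"dy":0,"dz":69,"roll":0},{"hand":1,"dx":256,"dy":0,"dz":69,"roll":0},{"hand":1,"dx":256,"dy":60,"dz":69,"roll":0},{"hand":1,"dx":256,"dy":90,"dz":69,"roll":0},{"hand":1,"dx":256,"dy":90,"dz":69,"roll":0}]';  python3 -c "
from h import *
o,d=ray('side',241.7,271.2); P=o+d*(584-o[0])/d[0]; print('lever tip',P)
f=lambda X,Y:(240+(X+.5)/4.4-.5,130+(Y+.5)/4.4-.5)
c3=lambda X,Y:(210+(X+.5)/4-.5,110+(Y+.5)/4-.5)
print(tri(f(700,431),c3(662,400)))
for n in('top','side'):cv2.imwrite(f'pics/{n}24.png',vision.capture(n)[:,:,::-1])
s=cv2.imread('pics/side24.png')[:,:,::-1];crop(s,300,100,460,230,5,'pics/e24.png')
go((547,-280,310),-1)
"
```

```text
time_s: 22.65
eef_pos: [547.1, -278.8, 326.5]
ee_rot: [0.495, -0.496, 0.508, -0.5]
force: [-0.4, 1.2, -0.1]
grip_width: 0.002
lever tip [584.         135.3215918  150.58556149]
(array([ 546.8753559 , -279.14022393,  118.18695817]), np.float64(0.1636834350605527))
tcp [ 547.7 -279.2  332.8] jaw yaw -0.92 -> dx dy dz [ 0.8 22.8 -0.7] roll [np.float64(0.08), np.float64(-179.92)] F [ 0.7 -0.1  0.8] g 0.001 t 22.75 q6 [-0.66  0.57  1.31 -0.    1.27 -0.65]
```

View pics/e24.png

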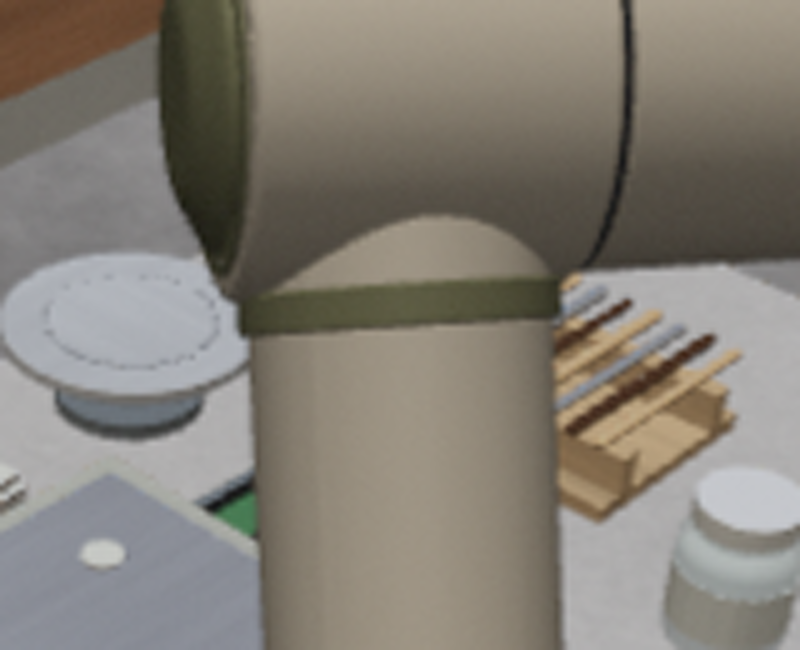

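View pics/side24.png

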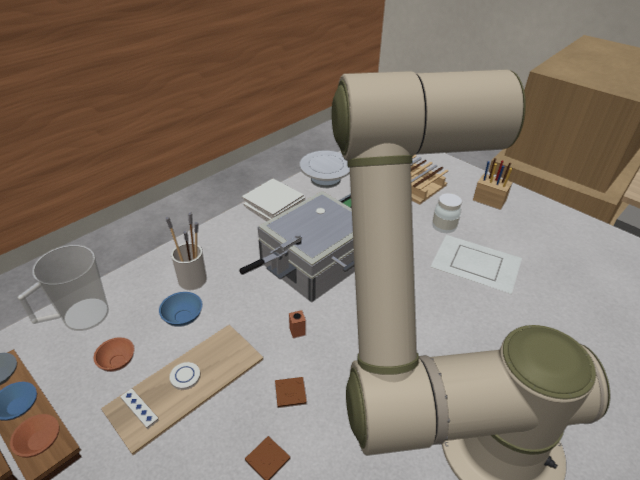

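The arm hides the button in the side view. The lever tip comes out at z 150.6, which is about 7–8° above level and so fully down. The button was measured at (547,-279,118). Lowering onto it in steps.

```bash
python3 -m creep '[{"hand":1,"dx":0,"dy":20,"dz":-0.5,"roll":0},{"hand":1,"dx":0,"dy":32,"dz":-0.5,"roll":0},{"hand":1,"dx":0,"dy":38,"dz":-0.5,"roll":0},{"hand":1,"dx":0,"dy":38,"dz":-0.5,"roll":0},{"hand":1,"dx":0,"dy":38,"dz":-0.5,"roll":0}]'; for i in 1 2 ; do :; done; python3 -m creep '[{"hand":1,"dx":0,"dy":1,"dz":0,"roll":0},{"hand":1,"dx":0,"dy":2,"dz":0,"roll":0},{"hand":1,"dx":0,"dy":2,"dz":0,"roll":0}]'; python3 -m creep '[{"hand":1,"dx":0,"dy":1,"dz":0,"roll":0},{"hand":1,"dx":0,"dy":2,"dz":0,"roll":0},{"hand":1,"dx":0,"dy":2,"dz":0,"roll":0}]'; python3 -m creep '[{"hand":1,"dx":0,"dy":1,"dz":0,"roll":0},{"hand":1,"dx":0,"dy":2,"dz":0,"roll":0},{"hand":1,"dx":0,"dy":2,"dz":0,"roll":0}]'
```

```text
time_s: 23.17
eef_pos: [547.0, -279.9, 298.1]
ee_rot: [-0.496, 0.496, -0.503, 0.505]
force: [-0.3, 0.2, 0.1]
grip_width: 0.001
time_s: 23.42
eef_pos: [546.6, -280.0, 294.7]
ee_rot: [-0.496, 0.496, -0.504, 0.505]
force: [-0.3, -0.4, -0.4]
grip_width: -0.002
time_s: 23.67
eef_pos: [546.5, -280.0, 292.3]
ee_rot: [-0.496, 0.496, -0.504, 0.505]
force: [0.7, 0.4, 0.4]
grip_width: -0.002
time_s: 23.92
eef_pos: [546.5, -280.0, 290.2]
ee_rot: [-0.496, 0.496, -0.504, 0.505]
force: [0.2, 0.6, 3.0]
grip_width: -0.001
```

```bash
python3 -m creep '[{"hand":1,"dx":0,"dy":1,"dz":0,"roll":0},{"hand":1,"dx":0,"dy":2,"dz":0,"roll":0},{"hand":1,"dx":0,"dy":2,"dz":0,"roll":0}]'; python3 -m creep '[{"hand":1,"dx":0,"dy":1,"dz":0,"roll":0},{"hand":1,"dx":0,"dy":2,"dz":0,"roll":0},{"hand":1,"dx":0,"dy":2,"dz":0,"roll":0}]'; python3 -m creep '[{"hand":1,"dx":0,"dy":1,"dz":0,"roll":0},{"hand":1,"dx":0,"dy":2,"dz":0,"roll":0},{"hand":1,"dx":0,"dy":2,"dz":0,"roll":0}]'
```

```text
time_s: 24.17
eef_pos: [546.5, -280.0, 288.1]
ee_rot: [-0.496, 0.496, -0.504, 0.505]
force: [1.9, 0.1, 4.0]
grip_width: 0.002
time_s: 24.42
eef_pos: [546.5, -279.9, 287.4]
ee_rot: [-0.496, 0.496, -0.504, 0.505]
force: [-1.6, 1.9, 9.9]
grip_width: 0.0
time_s: 24.67
eef_pos: [546.5, -279.8, 287.1]
ee_rot: [-0.496, 0.496, -0.503, 0.505]
force: [-6.6, 4.9, 22.5]
grip_width: -0.005
```

Bottomed out at z 287.1 with 22 N. The force rose from 3 to 4 N over the spring travel and then the reaction went stiff, so the button is fully in. Releasing upwards.

```bash
python3 -m creep '[{"hand":1,"dx":0,"dy":0,"dz":0,"roll":0},{"hand":1,"dx":0,"dy":-10,"dz":0,"roll":0},{"hand":1,"dx":0,"dy":-50,"dz":0,"roll":0},{"hand":1,"dx":0,"dy":-90,"dz":0,"roll":0},{"hand":1,"dx":0,"dy":-130,"dz":0,"roll":0},{"hand":1,"dx":0,"dy":-150,"dz":0,"roll":0},{"hand":1,"dx":0,"dy":-150,"dz":0,"roll":0}]'; python3 -m creep '[{"hand":1,"dx":150,"dy":0,"dz":-180,"roll":0},{"hand":1,"dx":150,"dy":0,"dz":-180,"roll":0},{"hand":1,"dx":150,"dy":0,"dz":-180,"roll":0},{"hand":1,"dx":150,"dy":0,"dz":-180,"roll":0},{"hand":1,"dx":150,"dy":0,"dz":-180,"roll":0},{"hand":1,"dx":150,"dy":0,"dz":-180,"roll":0},{"hand":1,"dx":150,"dy":0,"dz":-180,"roll":0},{"hand":1,"dx":150,"dy":0,"dz":-180,"roll":0}]'; python3 -c "
from h import *
for n in('top','side'):cv2.imwrite(f'pics/{n}25.png',vision.capture(n)[:,:,::-1])
s=cv2.imread('pics/side25.png')[:,:,::-1];crop(s,220,150,420,300,4,'pics/e25.png')
go((547,-280,310),-1)
"
```

```text
time_s: 25.25
eef_pos: [546.3, -279.7, 439.0]
ee_rot: [-0.496, 0.495, -0.502, 0.507]
force: [0.2, -0.3, -0.3]
grip_width: 0.001
time_s: 25.92
eef_pos: [362.9, -427.5, 432.7]
ee_rot: [0.495, -0.495, 0.506, -0.504]
force: [0.3, -0.4, -0.5]
grip_width: -0.0
tcp [ 364.3 -426.4  433.2] jaw yaw -0.97 -> dx dy dz [-149.2  123.3  180.2] roll [np.float64(0.03), np.float64(-179.97)] F [ 0.4  0.3 -0.1] g -0.005 t 26.0167 q6 [-1.07  0.37  1.34  0.    1.43 -1.06]
```

View pics/e25.png

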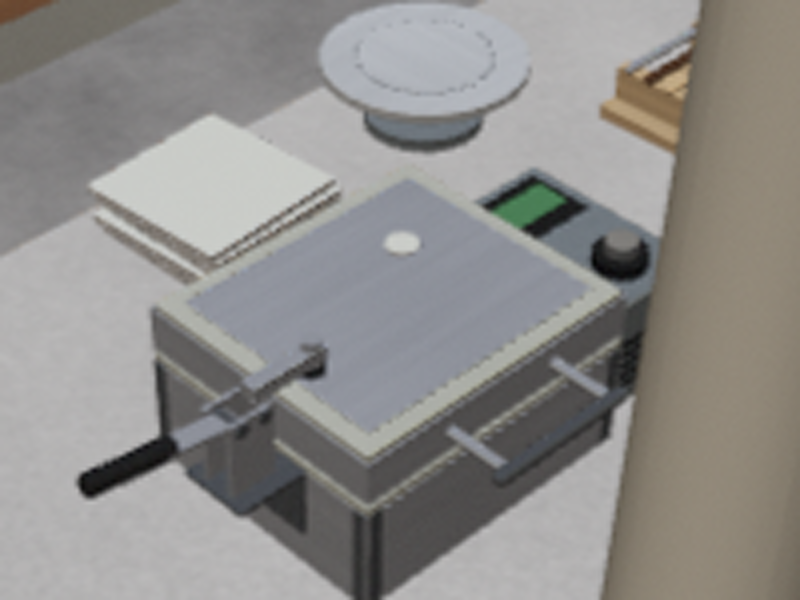

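View pics/top25.png

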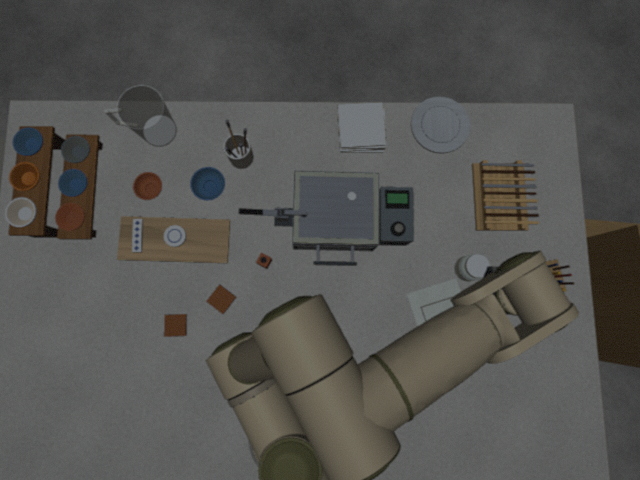

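The final views show the lid shut, the lever down with its foot on the lid, and the button out again at (622,245) in the crop. All the bystanders are where they were, and the arm is clear.

```bash
python3 -c "
from rig import ctrl; print(ctrl.finish_job())"
```

```text
the job is handed in; nothing more can be done
None
```

I put the painted tile on the kiln shelf, shut the lid, pushed the clamp lever down, and then pressed and released the start button. I handed the job in at about 26 s of the 72 s allowed; the system gives no verdict.

**Last checks**
- **Tile:** it measured (598, -118) mm against the shelf centre at (599, -113) mm and was lying flat after release. It could not be seen again once the lid was shut.
- **Lid:** it followed the gripped handle slowly all the way down. Its front corners are within about 4 mm of the shut pose in the pictures, and the handle pushed back with 27 N at the end.
- **Clamp:** the lever stopped hard at 28 N, with its tip at 150.6 mm, which is about 7–8° above level. Its foot is on the lid.
- **Start button:** it hit a hard stop after about 6 mm of travel (22 N). It looks fully released in the last side view.
- **Other pieces and pots:** by eye, all are where they were in the last top view. The arm is clear and the measured force is near zero.

**Disagreements**
- The lid was open about 1.54 rad at the start, not the 1.45 rad stated, so I used the measured handle position instead.
- The open clamp lever measured about 60° above level rather than 65°.
- Neither one caused a problem, and no check failed.

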